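# Stand the weighted level float heavy end down

## Robot

A 6-joint arm with a two-finger parallel gripper is mounted at the origin on a cart in front of the work surface, level with it; the furniture and walls round the work are solid. World frame = base frame: x ahead of the robot, y to its left, z up, the work surface at z = 0. Lengths are in m, angles in degrees, forces in N, time in s.
With the tool pointing down it reaches from about 0.35 to 0.875 m from the base axis. Payload 4.2 kg.
Tool frame: the origin (TCP) lies between the finger pads; the fingertips stand 8 mm ahead of it and the grasp point (between the pads) lies 11 mm behind it; x points along the fingers, y is the direction in which the jaws open and shut, and the axes are right-handed (so a half turn about x gives the same grasp; the last joint's range is limited). The gripper opens to 87 mm and grips with 3 to 60 N. Pads are 19 mm wide; open, the fingers measure 117 mm over their backs; the gripper's body (75 mm by 190 mm) begins 51 mm behind the grasp point.
Start: joints at [14.817, 22.042, 0.453, 0, -68.411, -14.817], TCP at [0.625, 0, 0.231] pointing down, gripper open.
Joint ranges: [-179.83, 179.83], [-69.29, 118.12], [-61.27, 80.66], [-181.25, 117.63], [-171.15, -9.14], [-177.46, 177.46]. Speed limits (degrees/s): [159.86, 159.86, 180, 180, 180, 180].

## Interface

Orientations are given as a 3x3 rotation matrix whose columns are the frame's x, y, z axes.
In Python, from station import r gives the robot as it stands. The module is installed in compiled form; this text tells all that it offers.
- The arm moves only by the tool move_arm, never from a script. Its argument "increments" is one flat list of numbers, 7 for each row, row after row: the turn, a rotation vector about the tool's x, y, z in degrees, then the shift along the tool's x, y, z in m, then the finger opening in m, from 0 to 0.087. A call has 1 to 12 rows; each row is the pose to reach, as a shift and turn from the pose commanded when the call began, along the tool's axes at that moment; what a row does not reach only later rows make up. A row lasts 1/12 s, in which the tool goes at most 41.7 mm and 7.16 degrees, less where a joint would pass 70% of its speed; a pose out of reach is approached as far as the arm can. A call with a gripper value outside its range is refused whole. The fingers move at their own pace and stop on an object; the grip force is fixed at half the most. Time passes only in rows, so rows that repeat a pose let the fingers close. It gives the time, the measured TCP pose, the force and the opening at its end, in the units of the state.
- r.sense(): the state, without advancing time (a new reading comes with each control period).
- r.capture(name): name is "scene" or "side" or "wrist"; returns the picture (480x640x3 uint8, red, green, blue); there is no depth.
- r.calibration(name): a dict with "fx", "fy", "cx", "cy" (pixels), "rvec" (rotation vector, rad) and "tvec" (3), from world to camera coordinates, as OpenCV has them; the wrist camera has in their place "tool_from_camera" (4x4, takes a point from camera to tool coordinates, whose origin is the TCP and whose axes are the tool frame's). Camera axes: x right, y down, z forward; pixel columns grow to the right and rows downward; lengths in m; the calibration is good to about 2 mm. The wrist camera is an equidistant fisheye: a pixel r from the principal point sees the ray r / f radians off the axis. A picture is of the moment at which its call begins: read the wrist's pose just before it. calibration takes no time and is no camera call.
- r.finish_job(): hands the job in, once; it reports no verdict.
The state is a dict: "time_s": time; "joints": joint angles; "joint_velocities": joint speeds; "effort": joint torques, N m; "tcp_pos": TCP position; "ee_rot": TCP orientation; "wrist_force": force on the tool from outside, world axes, zero at the start; "moment": the same for the moment, N m; "gripper_width": opening from 0.0 (shut) to 1.0 (fully open).
Only numpy, scipy, OpenCV 4.12 (cv2) and the standard library are available. Lean on these libraries where they do the work, as an engineer would, in place of code of your own. Each camera call takes 0.05 s, during which the arm holds its last target.

## Task

One end of the white level float in the sloped case is weighted, but both ends look alike. Slide the clear door in front of it fully behind its neighbour, pinch the float by the two orange swivel discs at its middle and lift it out well above the case so that it swings in the grip and shows its heavy end. Then lower it heavy end down onto the middle of the round black pad without dropping it, and leave it standing there upright; do not disturb the tweezers, the bottle or the jar.

Things in the scene. Friction and masses are not known exactly. Their poses are not given: they have to be found in the camera images.
- case: fixed grey parts case, 195 x 366 x 133 mm high (x, y, z). Origin on the bench, midway between its two bays; x points to its back, y to its left seen from the front, z up. Bay centres at y = +0.10 and -0.10 m; in each a two-rail black cradle (rails at x = -0.033 and +0.033 m, 33 mm high, plus 11 mm side ribs) carries a thing lying along the case's x axis
- roof_edge (a point): middle of the front edge of the case's solid roof, 132 mm above the bench, 10 mm farther back than the float's middle; the roof runs from here to the back. It stops a gripper that points straight down on the float: lean the tool about 40 degrees, coming in square to the sloped front. Axes as the case
- slope_foot (a point): middle of the foot of the case's sloped front, 46 mm above the bench. From here the front rises to the back at 40 degrees to the bench for 126 mm up to the roof edge. z axis square out of the slope, x axis up the slope, y as the case
- door_left (a joint): clear sliding door on the inner track over the left bay (case y > 0), 180 mm wide; in m: 0 closed, 0.15 fully open (slid towards the case's -y, behind the other door). About 1 N of friction, stays where left
- door_right (a joint): clear sliding door on the outer track over the right bay (case y < 0), 180 mm wide; in m: 0 closed, 0.15 fully open (slid towards the case's +y, the two doors then one behind the other). About 1 N of friction, stays where left
- tab_left (a point): pull tab of door_left: a blue fin near the door's outer edge, 8 mm thick along the case's y, 22 mm long up the slope, standing 22 mm square out of the sloped front. The point lies in its mid-plane, 10 mm below its outer edge; z axis out of the slope, x up the slope, y along the case's y
- tab_right (a point): pull tab of door_right, the same blue fin near that door's outer edge (case y < 0), 8 mm thick along y, 22 mm out of the slope; point and axes as tab_left
- float_mid (a point): centre of the float: white rod 24 mm thick, 100 mm long (its x axis), domed grey ends, 0.17 kg, hidden ballast in one end (+x or -x). At mid-length a swivel grip: orange discs, 24 mm in diameter, on both sides, 36 mm over their outer faces (along its y axis). Pinched there, the rod turns freely about y. Starts in either bay, middle 45 mm above the bench, 57 mm inside the slope. Standing: middle 50 mm above the pad
- float_end (a point): the +x end of the float, 50 mm from its middle; it may be the heavy or the light one. The balance point lies about 24 mm from the middle. On the heavy end the float stands by itself (it rocks back upright from a few degrees), on the light end it falls over
- pad_top (a point): centre of the top of a fixed round black rubber pad, 90 mm in diameter, on an aluminium disc of 104 mm; the top is 12 mm above the bench
- tweezers: black tweezers, 131 x 17 x 10 mm, lying in the cradle of the other bay; leave them
- flux_bottle: white bottle with a red tip, 38 mm in diameter, 109 mm high, origin at its base; stands near the pad; leave it
- paste_jar: jar with a black lid, 61 mm in diameter, 53 mm high, origin at its base; leave it

How it is judged (in metres and radians):
On the way, in this order (a step that is already met when the one before it is completed fails the run):
1. the door in front of the float is slid behind its neighbour (at least 0.125 m) (((y of float_mid in the frame of case above 0 m and value of joint door_left above 0.125 m) or (y of float_mid in the frame of case below 0 m and value of joint door_right above 0.125 m))), for 0.1 s.
2. the float is held in the fingers with its middle more than 0.15 m above the bench, hanging upright within 0.2 rad (height (world z) of float_mid above 0.15 m and (angle between float_mid's own x axis and vertical below 0.2 rad or angle between float_mid's own x axis and vertical above 2.94 rad) and contact force between the fingers and float above 0.3 N), for 0.2 s.
At the end, for the whole second after the job is handed in: float upright within 0.2 rad on the black pad (possible only on its heavy end), its middle within 30 mm of the pad centre in plan and 44 to 56 mm above its top, at rest (under 0.05 m/s), released; never dropped; tweezers, bottle and jar moved less than 40 mm ((angle between float_mid's own x axis and vertical below 0.2 rad or angle between float_mid's own x axis and vertical above 2.94 rad) and horizontal distance between float_mid and pad_top below 0.03 m and z of float_mid in the frame of pad_top between 0.044 and 0.056 m and linear speed of float below 0.05 m/s and not (contact force between the fingers and float above 0.3 N)); the robot touches nothing.
It fails at once if the float is dropped: it moves faster than 0.5 m/s with no finger touching it (linear speed of float above 0.5 m/s and contact force between the fingers and float below 0.01 N).
It fails at once if the pair of tweezers is moved by more than 40 mm (distance of tweezers from where it was at the start of the episode above 0.04 m).
It fails at once if the bottle is moved by more than 40 mm (distance of flux_bottle from where it was at the start of the episode above 0.04 m).
It fails at once if the jar is moved by more than 40 mm (distance of paste_jar from where it was at the start of the episode above 0.04 m).
It also fails if it takes over 56 s, if anything falls off the work surface, if the arm or the gripper's body presses on something with over 40 N, if the wrist force passes 120 N, or if a joint passes its speed limit or range.

## Working session

There is one attempt and no reset: what is moved stays moved. The work goes in short steps, Python scripts to look and compute and a tool call to move; the robot and the scene stay as the last step left them, time stands still between calls to the robot, and variables do not carry over. Pictures are saved under pics/ and viewed, and the job is handed in when it is done.

Besides the shell and the picture viewer there is one more tool, called after "Request:" as name(argument=value, ...) on one line, values as JSON. move_arm: Moves the arm, as the interface text tells. Its arguments: {"type":"object","properties":{"increments":{"type":"array","items":{"type":"number"}}},"required":["increments"]}

```bash
mkdir -p pics; python3 - <<'E'
from station import r
import cv2
for n in ["scene","side","wrist"]:
    print(n,r.calibration(n))
s=r.sense();print(s)
for n in ["scene","side","wrist"]:
    cv2.imwrite(f"pics/{n}0.png",r.capture(n)[:,:,::-1])
E
```

```text
scene {'fx': 501.0621567854164, 'fy': 501.0621567854164, 'cx': 310.57372315311613, 'cy': 236.67597969664956, 'rvec': array([ 2.09500211, -1.22115018,  0.49681444]), 'tvec': array([-0.26948586,  0.38107445,  0.71103659])}
side {'fx': 445.76954979066244, 'fy': 445.76954979066244, 'cx': 328.87453546505566, 'cy': 239.1648322563005, 'rvec': array([ 2.08749622, -0.22645124,  0.09660323]), 'tvec': array([-0.50061569,  0.13006771,  0.90402081])}
wrist {'fx': 371.64829954431775, 'fy': 371.64829954431775, 'cx': 318.7152348832598, 'cy': 238.73745632176417, 'tool_from_camera': array([[-9.85064461e-05, -2.78964074e-01,  9.60301534e-01,
        -1.54236409e-01],
       [ 9.99999990e-01,  7.28070359e-05,  1.23728838e-04,
        -6.89539898e-04],
       [-1.04432609e-04,  9.60301536e-01,  2.78964064e-01,
        -7.59378238e-02],
       [ 0.00000000e+00,  0.00000000e+00,  0.00000000e+00,
         1.00000000e+00]])}
{'time_s': 0.0, 'joints': array([ 1.48179813e+01,  2.20897188e+01,  3.80317390e-01, -3.15046760e-02,
       -6.84112101e+01, -1.48169431e+01]), 'joint_velocities': array([-0.04572654, -0.06274842, -0.03756186,  0.03027111, -0.02058567,
        0.01319278]), 'effort': array([ 5.69075401e-04, -3.90661991e+01,  1.87403029e+01,  4.22001421e+00,
        1.09914420e-02, -1.81494070e-04]), 'tcp_pos': array([6.24410888e-01, 4.67422550e-05, 2.29467730e-01]), 'ee_rot': array([[-2.16576927e-03, -9.99997638e-01,  1.84687422e-04],
       [-4.40726322e-05,  1.84783306e-04,  9.99999982e-01],
       [-9.99997654e-01,  2.16576110e-03, -4.44727261e-05]]), 'wrist_force': array([ 0.1678509 , -0.84159443, -0.59112195]), 'moment': array([ 0.01405883,  0.04519335, -0.04483083]), 'gripper_width': 1.001670365166712}
```

View pics/scene0.png

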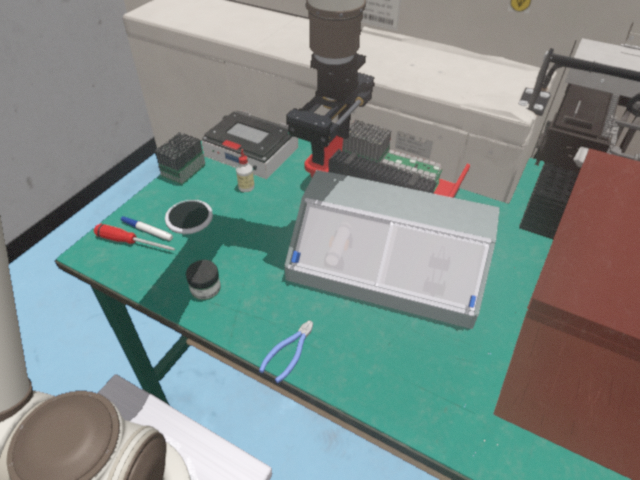

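View pics/side0.png

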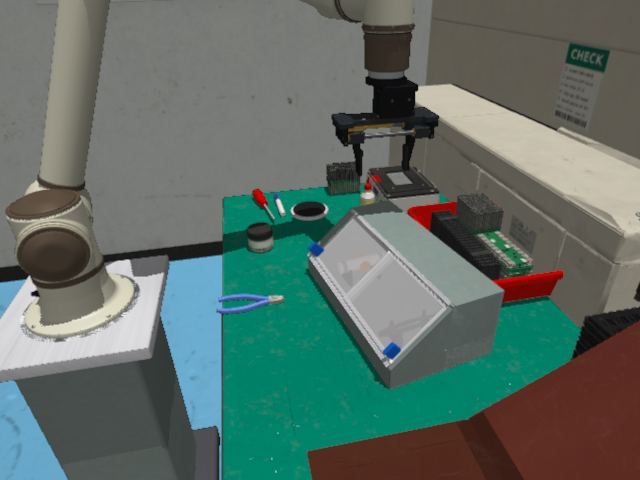

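View pics/wrist0.png

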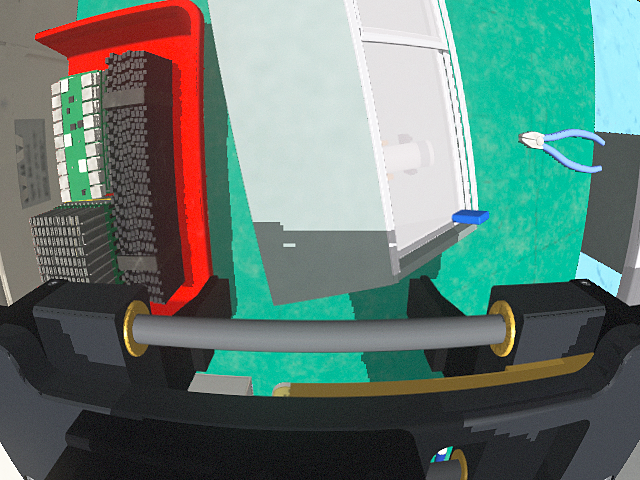

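```bash
python3 - <<'E'
import cv2
a=cv2.imread("pics/scene0.png")[165:330,275:510]; cv2.imwrite("pics/c1.png",cv2.resize(a,None,fx=3.4,fy=3.4,interpolation=2))
a=cv2.imread("pics/side0.png")[190:390,295:515]; cv2.imwrite("pics/c2.png",cv2.resize(a,None,fx=3,fy=3,interpolation=2))
a=cv2.imread("pics/scene0.png")[150:310,150:270]; b=cv2.imread("pics/side0.png")[170:260,230:390]
cv2.imwrite("pics/c3.png",cv2.resize(a,None,fx=3.7,fy=3.7,interpolation=2))
cv2.imwrite("pics/c4.png",cv2.resize(b,None,fx=5,fy=5,interpolation=2))
E
```

```text
(no output)
```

View pics/c1.png

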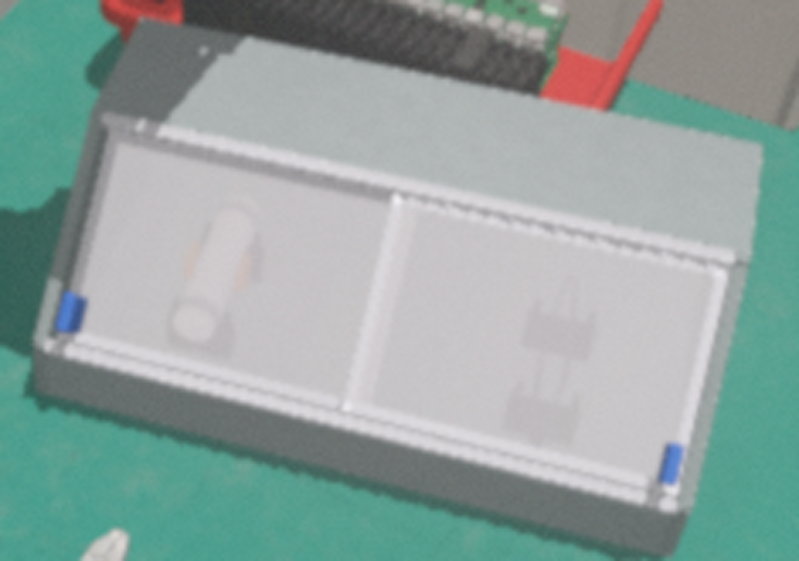

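View pics/c2.png

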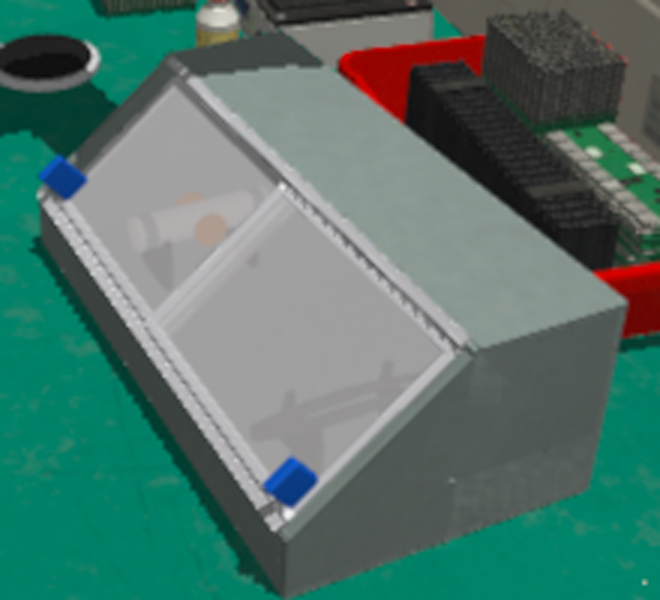

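View pics/c3.png

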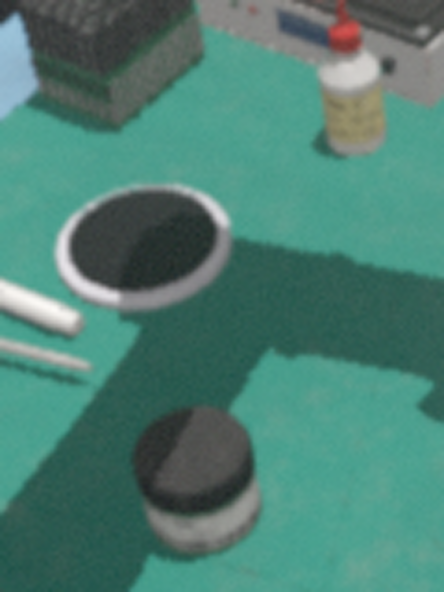

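View pics/c4.png

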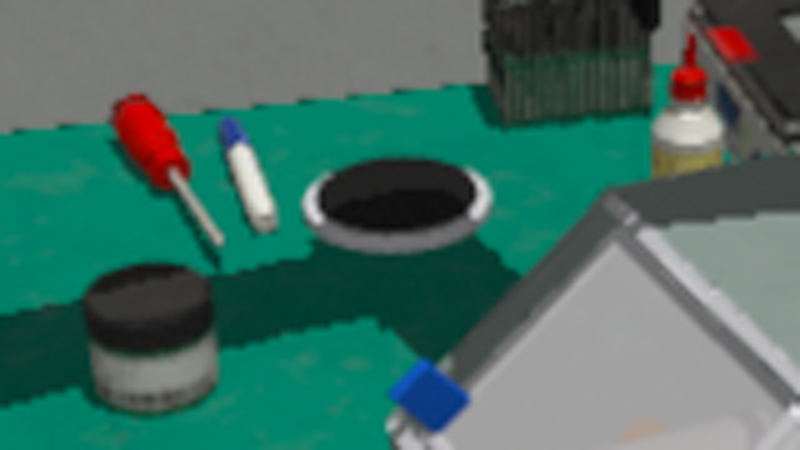

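```bash
cat > h.py <<'E'
import numpy as np, cv2
from scipy.optimize import least_squares
from scipy.spatial.transform import Rotation as R
from station import r
C={n:r.calibration(n) for n in ["scene","side"]}
def K(c): return np.array([[c['fx'],0,c['cx']],[0,c['fy'],c['cy']],[0,0,1]])
def proj(n,P):
    c=C[n]; return cv2.projectPoints(np.asarray(P,float).reshape(-1,1,3),c['rvec'],c['tvec'],K(c),None)[0].reshape(-1,2)
def tri(obs):  # obs: list (cam,u,v)
    f=lambda p: np.concatenate([proj(n,p)[0]-[u,v] for n,u,v in obs])
    s=least_squares(f,[0.6,0,0.05]); return s.x,s.fun
def onz(n,u,v,z):
    c=C[n];Rm=cv2.Rodrigues(c['rvec'])[0]; o=-Rm.T@c['tvec']; d=Rm.T@np.array([(u-c['cx'])/c['fx'],(v-c['cy'])/c['fy'],1])
    return o+d*(z-o[2])/d[2]
S1=lambda u,v:("scene",275+u/3.4,165+v/3.4)
S2=lambda u,v:("side",295+u/3,190+v/3)
E
cat > f.py <<'E'
from h import *
h=.183
obs=[(S1(140,20),('b',h,.133)),(S1(762,146),('b',-h,.133)),(S1(38,398),('f',h,0)),(S1(668,553),('f',-h,0)),
(S2(627,302),('b',-h,.133)),(S2(285,597),('f',-h,0)),(S2(40,245),('f',h,0)),(S2(588,490),('b',-h,0)),(S2(288,35),('b',h,.133)),
(S2(472,350),('r',-h,.132)),(S1(748,262),('r',-h,.132))]
def W(p,q): 
    x,y,t=p[:3]; return np.array([x+np.cos(t)*q[0]-np.sin(t)*q[1], y+np.sin(t)*q[0]+np.cos(t)*q[1], q[2]])
def f(p):
    out=[]
    for (n,u,v),(k,y,z) in obs:
        xx={'f':p[3],'b':p[3]+.195,'r':.01}[k]
        out+=list(proj(n,W(p,(xx,y,z)))[0]-[u,v])
    return np.array(out)
s=least_squares(f,[.65,-.2,0,-.0975],x_scale=.1); print(s.x,np.degrees(s.x[2])); print(s.fun.reshape(-1,2).round(1))
p=s.x
def inv(P): 
    x,y,t=p[:3];d=np.array(P)-[x,y,0];return np.array([np.cos(t)*d[0]+np.sin(t)*d[1],-np.sin(t)*d[0]+np.cos(t)*d[1],d[2]])
for nm,o in dict(tabL=[S1(72,313),S2(63,178)],tabR=[S1(672,464),S2(291,482)],float_=[S1(222,262),S2(201,216)],
 pad=[("scene",150+144/3.7,150+240/3.7),("side",230+397/5,170+196/5)]).items():
    P,e=tri(o); print(nm,P.round(4),inv(P).round(4),e.round(1))
print(onz("scene",150+144/3.7,150+240/3.7,.012),onz("side",230+397/5,170+196/5,.012))
print("jar top",onz("scene",150+193/3.7,150+447/3.7,.053),"side base",onz("side",230+152/5,170+385/5,0.005))
print("bottle",onz("scene",150+355/3.7,150+140/3.7,0.005))
E
python3 f.py
```

```text
[ 0.58922756 -0.15104639  0.19224099 -0.08886759] 11.014597202417168
[[ 0.5 -1.4]
 [ 0.8 -0.6]
 [-0.3 -1.9]
 [ 1.8  1.6]
 [ 0.1 -0.9]
 [-0.2  0.6]
 [ 0.  -2. ]
 [-0.4 -0.5]
 [-2.8 -2.7]
 [ 0.  -0.2]
 [ 1.1  0.3]]
tabL [ 0.4842 -0.0035  0.0597] [-0.0749  0.1649  0.0597] [-0.   0.2  0.1 -0.2]
tabR [ 0.5436 -0.3296  0.0639] [-0.0789 -0.1665  0.0639] [-0.   0.1  0.  -0.1]
float_ [ 0.5722 -0.054   0.0465] [0.0018 0.0986 0.0465] [-0.   0.4  0.3 -0.4]
pad [0.5171 0.2973 0.0057] [0.0149 0.4539 0.0057] [-0.  0.  0. -0.]
[0.51240804 0.29210661 0.012     ] [0.51531267 0.28477777 0.012     ]
jar top [0.37220621 0.13674783 0.053     ] side base [0.36964953 0.12682836 0.005     ]
bottle [0.65829133 0.24015881 0.005     ]
```

```bash
cat >> h.py <<'E'
X0=np.array([.5892,-.1510]);TH=.1922
cx=np.array([np.cos(TH),np.sin(TH),0]);cy=np.array([-np.sin(TH),np.cos(TH),0]);cz=np.array([0,0,1.])
def cw(q): return np.array([X0[0],X0[1],0])+q[0]*cx+q[1]*cy+q[2]*cz
def wc(P): d=np.asarray(P)-[X0[0],X0[1],0]; return np.array([d@cx,d@cy,d[2]])
def lean(deg,sgn): 
    a=np.radians(deg); x=np.sin(a)*cx-np.cos(a)*cz; y=sgn*cy; return np.column_stack([x,y,np.cross(x,y)])
def slope(s,y,n): # point on slope coords
    a=np.radians(40);return cw((-.0868+s*np.cos(a)-n*np.sin(a),y,.046+s*np.sin(a)+n*np.cos(a)))
def to(P,Rt):
    s=r.sense();Rc=np.array(s['ee_rot']);rv=R.from_matrix(Rc.T@Rt).as_rotvec(degrees=True)
    return rv.round(2),(Rc.T@(np.asarray(P)-s['tcp_pos'])).round(4)
E
python3 - <<'E'
from h import *
for g in (1,-1): print(g,to(slope(.018,.20,.10),lean(40,g)))
print(slope(.018,.20,.1),slope(.018,.165,.012))
E
```

```text
1 (array([ 75.52, -33.43, -27.56]), array([0.0959, 0.2082, 0.0191]))
-1 (array([-96.4 ,  29.  , -35.16]), array([0.0959, 0.2082, 0.0191]))
[0.41623428 0.0190923  0.13417462] [ 0.47844367 -0.00445818  0.06676271]
```

Request:
move_arm(increments=[75.5,-33.4,-27.6,0.01,0.17,0.02,0,75.5,-33.4,-27.6,0.01,0.17,0.02,0,75.5,-33.4,-27.6,0.01,0.17,0.02,0,75.5,-33.4,-27.6,0.01,0.17,0.02,0,75.5,-33.4,-27.6,0.01,0.17,0.02,0,75.5,-33.4,-27.6,0.01,0.17,0.02,0,75.5,-33.4,-27.6,0.01,0.17,0.02,0,75.5,-33.4,-27.6,0.01,0.17,0.02,0,75.5,-33.4,-27.6,0.01,0.17,0.02,0,75.5,-33.4,-27.6,0.01,0.17,0.02,0,75.5,-33.4,-27.6,0.01,0.17,0.02,0,75.5,-33.4,-27.6,0.01,0.17,0.02,0])

```text
time_s: 1.15
tcp_pos: [0.4567, 0.0128, 0.2251]
ee_rot: [[0.552, -0.361, 0.752], [0.148, 0.93, 0.337], [-0.821, -0.075, 0.567]]
wrist_force: [0.3, -0.7, 1.1]
gripper_width: 0.171
```

```bash
python3 - <<'E'
from h import *
s=r.sense();print(s['time_s'],s['joints'].round(1),s['tcp_pos'],s['wrist_force'])
print(to(slope(.018,.20,.06),lean(40,1)))
E
```

```text
1.15 [  23.7   -9.4  -53.7   24.   -12.2 -113.1] [0.45673372 0.01278149 0.22506979] [ 0.32961083 -0.66207317  1.08060248]
(array([10.7 , -4.97, -2.77]), array([ 0.093 ,  0.025 , -0.0766]))
```

```bash
python3 - <<'E'
from h import *
print(to(slope(.018,.205,.06),lean(18,1)),slope(.018,.205,.06))
E
```

```text
(array([11.06, 16.96, -0.68]), array([ 0.0932,  0.0299, -0.0756])) [0.44051724 0.02891162 0.10353284]
```

Request:
move_arm(increments=[11,17,-0.7,0.093,0.03,-0.0756,0,11,17,-0.7,0.093,0.03,-0.0756,0,11,17,-0.7,0.093,0.03,-0.0756,0,11,17,-0.7,0.093,0.03,-0.0756,0,11,17,-0.7,0.093,0.03,-0.0756,0,11,17,-0.7,0.093,0.03,-0.0756,0,11,17,-0.7,0.093,0.03,-0.0756,0,11,17,-0.7,0.093,0.03,-0.0756,0])

```text
time_s: 1.82
tcp_pos: [0.4418, 0.0283, 0.1068]
ee_rot: [[0.309, -0.193, 0.931], [0.06, 0.981, 0.184], [-0.949, -0.001, 0.314]]
wrist_force: [0.0, -1.2, -0.1]
gripper_width: 0.004
```

```bash
python3 - <<'E'
from h import *
s=r.sense();print(s['time_s'],s['joints'].round(2).tolist(),s['tcp_pos'],s['ee_rot'].tolist(),s['wrist_force'])
print(to(slope(.018,.205,.06),lean(18,1)))
print(to(slope(.018,.205,.017),lean(18,1)))
for n in ["side","wrist"]:
    cv2.imwrite(f"pics/{n}1.png",r.capture(n)[:,:,::-1])
E
```

```text
1.8167 [26.97, 5.21, -53.95, 20.88, -14.07, -125.35] [0.44180729 0.02825855 0.10682795] [[0.30854648025130577, -0.1932492139227982, 0.9313720045410165], [0.05978299704705757, 0.9811491714267481, 0.1837724045461604], [-0.9493287432647356, -0.0010221187928492028, 0.3142831406305009]] [ 0.00425745 -1.24705135 -0.08234059]
(array([0.14, 0.32, 0.02]), array([ 0.0028,  0.0009, -0.0021]))
(array([0.14, 0.32, 0.02]), array([0.0427, 0.0009, 0.0138]))
```

View pics/side1.png

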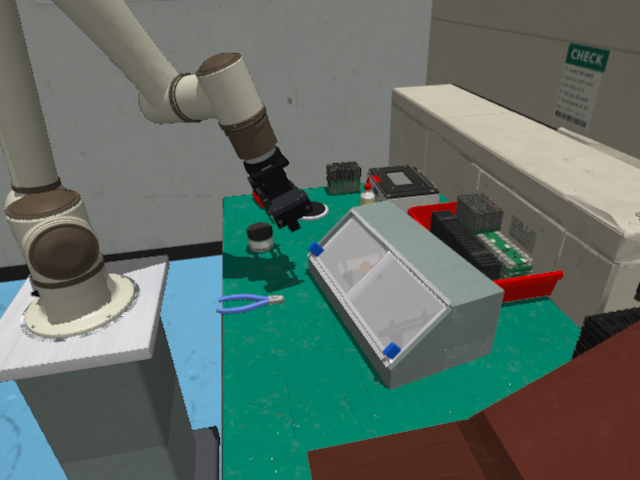

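View pics/wrist1.png

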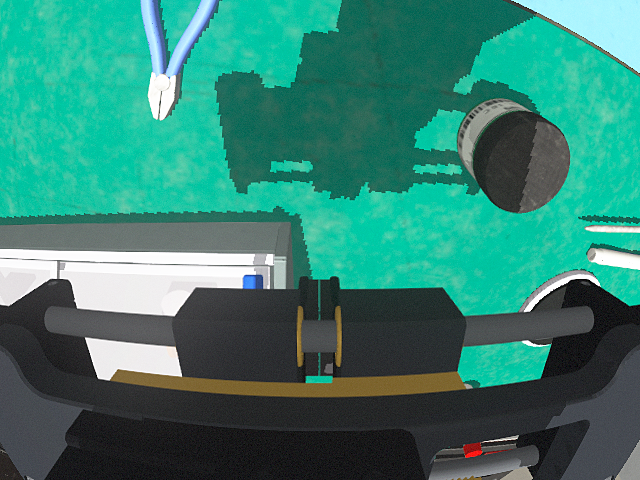

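Request:
move_arm(increments=[0.1,0.3,0,0.022,0.001,0.006,0,0.1,0.3,0,0.043,0.001,0.014,0,0.1,0.3,0,0.043,0.001,0.014,0,0.1,0.3,0,0.043,0.001,0.014,0,0.1,0.3,0,0.043,-0.008,0.014,0,0.1,0.3,0,0.043,-0.015,0.014,0,0.1,0.3,0,0.043,-0.022,0.014,0,0.1,0.3,0,0.043,-0.029,0.014,0,0.1,0.3,0,0.043,-0.036,0.014,0,0.1,0.3,0,0.043,-0.043,0.014,0,0.1,0.3,0,0.043,-0.05,0.014,0,0.1,0.3,0,0.043,-0.05,0.014,0])

```text
time_s: 2.92
tcp_pos: [0.4773, -0.0159, 0.0693]
ee_rot: [[0.301, -0.19, 0.934], [0.057, 0.982, 0.181], [-0.952, -0.001, 0.307]]
wrist_force: [0.4, -0.3, -0.9]
gripper_width: 0.004
```

```bash
python3 - <<'E'
from h import *
s=r.sense();print(s['time_s'],s['joints'].round(2).tolist(),wc(s['tcp_pos']),s['wrist_force'])
print(to(slope(.018,.037,.017),lean(18,1)))
for n in ["side"]:
    a=r.capture(n)[:,:,::-1];cv2.imwrite(f"pics/{n}2.png",cv2.resize(a[150:400,220:520],None,fx=2.6,fy=2.4))
E
```

```text
2.9167 [18.6, 13.19, -49.6, 14.21, -9.8, -111.28] [-0.08399521  0.15392912  0.06933479] [ 0.40707246 -0.33832708 -0.90437999]
(array([-0.03, -0.14,  0.07]), array([-0.001 , -0.1169,  0.0005]))
```

View pics/side2.png

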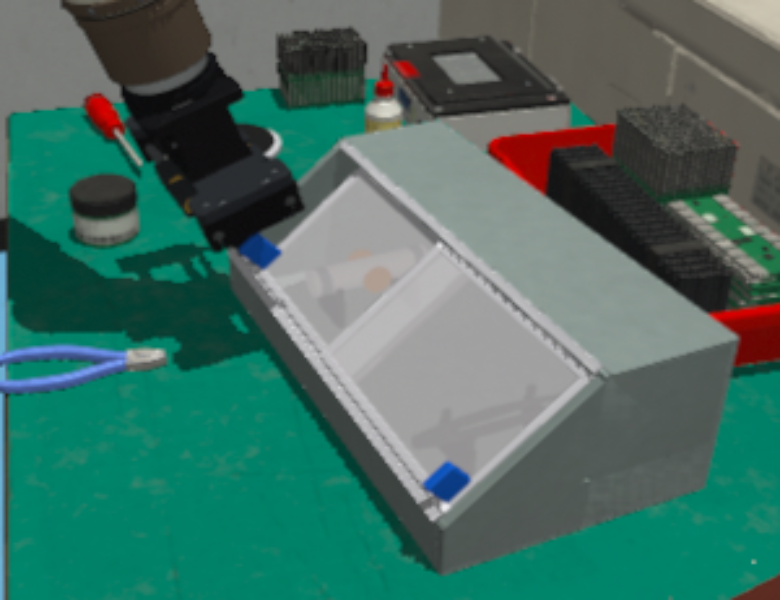

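Request:
move_arm(increments=[0,4,0,-0.001,-0.006,0,0,0,8,0,-0.001,-0.012,0,0,0,12,0,-0.001,-0.019,0,0,0,14,0,-0.001,-0.026,0,0,0,14,0,-0.001,-0.033,0,0,0,14,0,-0.001,-0.04,0,0,0,14,0,-0.001,-0.047,0,0,0,14,0,-0.001,-0.054,0,0,0,14,0,-0.001,-0.061,0,0,0,14,0,-0.001,-0.068,0,0,0,14,0,-0.001,-0.075,0,0,0,14,0,-0.001,-0.08,0,0])

```text
time_s: 3.97
tcp_pos: [0.4918, -0.0951, 0.0689]
ee_rot: [[0.063, -0.191, 0.98], [0.01, 0.982, 0.191], [-0.998, -0.002, 0.063]]
wrist_force: [-0.4, 0.4, 0.5]
gripper_width: 0.006
```

```bash
python3 - <<'E'
from h import *
s=r.sense();print(s['time_s'],s['joints'].round(2).tolist(),wc(s['tcp_pos']),s['wrist_force'])
print(to(slope(.018,.037,.017),lean(4,1)))
E
```

```text
3.9667 [7.58, 19.52, -31.08, -0.21, -35.77, -86.41] [-0.08489632  0.0734603   0.06890167] [-0.36093523  0.37466563  0.48456477]
(array([-0.  , -0.36,  0.1 ]), array([-0.0016, -0.0365,  0.0011]))
```

Request:
move_arm(increments=[0,0,0,0,-0.008,0,0,0,0,0,0,-0.015,0,0,0,0,0,0,-0.022,0,0,0,0,0,0,-0.029,0,0,0,0,0,0,-0.034,0,0,0,0,0,0,-0.038,0,0,0,0,0,0,-0.038,0,0,0,0,0,0,-0.038,0,0])

```text
time_s: 4.63
tcp_pos: [0.5001, -0.1318, 0.0692]
ee_rot: [[0.065, -0.191, 0.979], [0.01, 0.982, 0.191], [-0.998, -0.002, 0.065]]
wrist_force: [0.1, 1.0, 0.1]
gripper_width: 0.006
```

```bash
python3 - <<'E'
from h import *
s=r.sense();print(s['time_s'],s['joints'].round(2).tolist(),wc(s['tcp_pos']),s['wrist_force'])
for n in ["side"]:
    a=r.capture(n)[:,:,::-1];cv2.imwrite(f"pics/{n}3.png",cv2.resize(a[150:400,220:520],None,fx=2.6,fy=2.4))
E
```

```text
4.6333 [2.99, 20.78, -28.68, -0.67, -36.82, -81.43] [-0.08378193  0.03589777  0.06920932] [0.0634242  1.02612911 0.10235828]
```

View pics/side3.png

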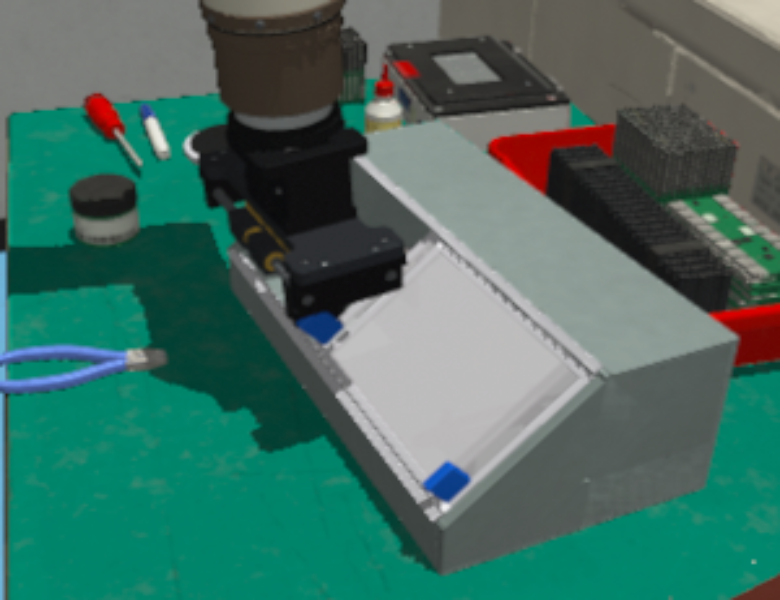

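```bash
cat > fk.py <<'E'
from h import *
D=[([14.818,22.09,.38,-.0315,-68.411,-14.817],[.62441,.00005,.22947],[-.00217,-.00004,-1]),
([23.7,-9.4,-53.7,24.,-12.2,-113.1],[.45673,.01278,.22507],[.552,.148,-.821]),
([26.97,5.21,-53.95,20.88,-14.07,-125.35],[.44181,.02826,.10683],[.30855,.05978,-.94933]),
([18.6,13.19,-49.6,14.21,-9.8,-111.28],[.4773,-.0159,.0693],[.301,.057,-.952]),
([7.58,19.52,-31.08,-.21,-35.77,-86.41],[.4918,-.0951,.0689],[.063,.01,-.998]),
([2.99,20.78,-28.68,-.67,-36.82,-81.43],[.5001,-.1318,.0692],[.065,.01,-.998])]
def fk(q,m):
    a,h,L2,L3,e,d,L6=m[:7]
    j=np.radians(q);p=j[1]-j[2]
    rho=a+L2*np.sin(j[1])+L3*np.cos(p)+e*np.sin(p); z=h+L2*np.cos(j[1])-L3*np.sin(p)+e*np.cos(p)
    Rm=R.from_euler('z',j[0])*R.from_euler('y',p)*R.from_euler('x',SG[0]*j[3])*R.from_euler('y',-j[4])
    R6=Rm*R.from_euler('x',SG[1]*j[5])
    W=R.from_euler('z',j[0]).apply([rho,d,z])
    return W+L6*Rm.apply([1,0,0]),R6.as_matrix()
SG=[1,1]
E
python3 - <<'E'
import fk
from fk import *
for s4 in(1,-1):
  fk.SG=[s4,1]
  f=lambda m:np.concatenate([np.r_[fk.fk(q,m)[0]-P,(fk.fk(q,m)[1][:,0]-x)*.2] for q,P,x in D])
  s=least_squares(f,[0,.3,.4,.4,0,-.16,.3]);print(s4,s.cost,s.x.round(4));print(s.fun.reshape(-1,6).round(3))
E
```

```text
Traceback (most recent call last):
AttributeError: 'function' object has no attribute 'fk'
```

```bash
python3 - <<'E'
import fk as M
from fk import D,np,least_squares
for s4 in(1,-1):
  M.SG=[s4,1]
  f=lambda m:np.concatenate([np.r_[M.fk(q,m)[0]-P,(M.fk(q,m)[1][:,0]-x)*.2] for q,P,x in D])
  s=least_squares(f,[0,.3,.4,.4,0,-.16,.3]);print(s4,s.cost,s.x.round(4).tolist());print(s.fun.reshape(-1,6).round(4))
  for k in (0,2): print(M.fk(D[k][0],s.x)[1].round(2))
E
```

```text
1 0.0034973909906125403 [0.0254, 0.2372, 0.5587, 0.3904, -0.0003, -0.1781, 0.3801]
[[-0.0014 -0.0197  0.0006  0.0001 -0.0002  0.    ]
 [-0.0064  0.0261 -0.0216 -0.0139  0.0315  0.    ]
 [-0.0276  0.0196 -0.0095 -0.0157  0.0309  0.    ]
 [-0.0023  0.0046  0.0027 -0.0053  0.0159  0.    ]
 [ 0.0113 -0.0185  0.0136  0.     -0.0008  0.    ]
 [ 0.0105 -0.0226  0.0141  0.     -0.0027  0.    ]]
[[-0.   -0.49  0.87]
 [-0.    0.87  0.49]
 [-1.    0.   -0.  ]]
[[ 0.23 -0.7  -0.68]
 [ 0.21 -0.64  0.73]
 [-0.95 -0.31  0.  ]]
-1 0.0008435195828600065 [-0.0028, 0.2518, 0.6116, 0.4015, -0.0034, -0.1502, 0.4382]
[[-0.008   0.0079 -0.0009 -0.     -0.      0.    ]
 [ 0.0122 -0.0121 -0.0124 -0.0001  0.0001  0.    ]
 [-0.0107 -0.02   -0.0084  0.      0.      0.    ]
 [ 0.0033 -0.0001  0.0023  0.0001  0.0001  0.    ]
 [ 0.0051  0.0107  0.0096 -0.0001  0.0001  0.    ]
 [ 0.0078  0.011   0.0098 -0.0001  0.0001  0.    ]]
[[-0.   -0.49  0.87]
 [-0.    0.87  0.49]
 [-1.    0.   -0.  ]]
[[ 0.31 -0.13 -0.94]
 [ 0.06 -0.99  0.15]
 [-0.95 -0.1  -0.3 ]]
```

```bash
cat >> fk.py <<'E'
SG=[-1,1]
def fk(q,m):
    a,h,L2,L3,e,d,L6,d0,o6=m
    j=np.radians(q);p=j[1]-j[2]
    rho=a+L2*np.sin(j[1])+L3*np.cos(p)+e*np.sin(p); z=h+L2*np.cos(j[1])-L3*np.sin(p)+e*np.cos(p)
    Rm=R.from_euler('z',j[0])*R.from_euler('y',p)*R.from_euler('x',SG[0]*j[3])*R.from_euler('y',-j[4])
    R6=Rm*R.from_euler('x',-j[5]+o6)
    W=R.from_euler('z',j[0]).apply([rho,d0,z])
    return W+Rm.apply([L6,d,0]),R6.as_matrix()
def fit():
  f=lambda m:np.concatenate([np.r_[fk(q,m)[0]-P,(fk(q,m)[1][:,0]-x)*.2] for q,P,x in D])
  return least_squares(f,[0,.3,.4,.4,0,-.16,.3,0,0])
E
python3 - <<'E'
import fk as M
s=M.fit();print(s.cost,s.x.round(4).tolist());print(s.fun.reshape(-1,6).round(4))
for k in (0,2,5): print(M.fk(M.D[k][0],s.x)[1].round(2))
E
```

```text
6.482602780712681e-08 [-0.0006, 0.1604, 0.566, 0.4219, 0.0001, -0.1596, 0.2993, -0.0002, -0.7585]
[[-0.     -0.      0.0001 -0.     -0.      0.    ]
 [-0.      0.0002 -0.0001 -0.0001  0.0001  0.    ]
 [-0.     -0.0001  0.0001  0.      0.      0.    ]
 [ 0.0001 -0.0001  0.      0.0001  0.0001  0.    ]
 [-0.     -0.     -0.     -0.0001  0.0001  0.    ]
 [ 0.      0.     -0.     -0.0001  0.0001  0.    ]]
[[-0.   -0.69  0.73]
 [-0.    0.73  0.69]
 [-1.    0.   -0.  ]]
[[ 0.31  0.54  0.78]
 [ 0.06  0.81 -0.59]
 [-0.95  0.23  0.22]]
[[ 0.06  0.58  0.81]
 [ 0.01  0.81 -0.58]
 [-1.    0.05  0.05]]
```

```bash
cat >> fk.py <<'E'
_m=fit().x
def fk2(q,sg6,o6):
    P,Rm=fk(list(q[:5])+[0],np.r_[_m[:8],0]); return P,Rm@R.from_euler('x',sg6*np.radians(q[5])+o6).as_matrix()
Y=[(0,[-1,0,0]),(2,[-.19325,.98115,-.00102]),(5,[-.191,.982,-.002])]
best=min((least_squares(lambda o:np.concatenate([fk2(D[k][0],sg,o[0])[1][:,1]-y for k,y in Y]),[o0]) .__dict__|{'sg':sg} if 0 else (lambda s:(s.cost,sg,s.x[0]))(least_squares(lambda o:np.concatenate([fk2(D[k][0],sg,o[0])[1][:,1]-y for k,y in Y]),[o0])) for sg in (1,-1) for o0 in (0,1.5,3,-1.5)))
FK=lambda q:fk2(q,best[1],best[2])
LO=np.array([-179.83,-69.29,-61.27,-181.25,-171.15,-177.46]);HI=np.array([179.83,118.12,80.66,117.63,-9.14,177.46])
def ik(P,Rt,q0):
    def f(q):
        p,Rm=FK(q); return np.r_[(p-P),.2*R.from_matrix(Rm.T@Rt).as_rotvec()]
    return least_squares(f,np.clip(q0,LO+.1,HI-.1),bounds=(LO,HI),x_scale=50)
E
python3 - <<'E'
from fk import *
import fk
print(best)
q0=r.sense()['joints']
for sg in (1,-1):
  for ln in (25,30,35,40,45):
    for n in (.05,.0,-.055):
      P=slope(.066,.10,n)
      c=[]
      for st in (q0,[0,30,-20,0,-30,90],[0,30,-20,-180,-20,90],[0,30,-20,-180,-20,-90],[0,30,-40,-90,-20,0],[0,30,-30,90,-20,0]):
        s=ik(P,lean(ln,sg),st); c.append((s.cost,s.x.round(0).tolist()))
      c.sort(); 
      print(sg,ln,n,*[("%.1e"%k,x) for k,x in c[:2]])
E
```

```text
(np.float64(2.5597093715923746e-06), -1, np.float64(4.712484050361673))
1 25 0.05 ('5.1e-27', [11.0, 8.0, -41.0, -0.0, -15.0, -90.0]) ('1.2e-26', [11.0, 8.0, -41.0, -0.0, -15.0, -90.0])
1 25 0.0 ('4.7e-26', [11.0, 15.0, -40.0, -0.0, -10.0, -90.0]) ('8.6e-24', [11.0, 15.0, -40.0, -0.0, -10.0, -90.0])
1 25 -0.055 ('6.7e-06', [10.0, 22.0, -34.0, -9.0, -9.0, -80.0]) ('6.7e-06', [10.0, 22.0, -34.0, -9.0, -9.0, -80.0])
1 30 0.05 ('8.2e-07', [10.0, 8.0, -43.0, -4.0, -9.0, -86.0]) ('8.2e-07', [10.0, 8.0, -43.0, -4.0, -9.0, -86.0])
1 30 0.0 ('1.3e-05', [9.0, 15.0, -37.0, -17.0, -9.0, -72.0]) ('1.3e-05', [9.0, 15.0, -37.0, -17.0, -9.0, -72.0])
1 30 -0.055 ('2.7e-05', [7.0, 22.0, -30.0, -28.0, -9.0, -59.0]) ('2.7e-05', [7.0, 22.0, -30.0, -28.0, -9.0, -59.0])
1 35 0.05 ('1.1e-05', [7.0, 8.0, -39.0, -23.0, -9.0, -64.0]) ('1.1e-05', [7.0, 8.0, -39.0, -23.0, -9.0, -64.0])
1 35 0.0 ('1.5e-05', [4.0, 15.0, -33.0, -36.0, -9.0, -49.0]) ('1.5e-05', [4.0, 15.0, -33.0, -36.0, -9.0, -49.0])
1 35 -0.055 ('1.5e-05', [2.0, 22.0, -27.0, -48.0, -9.0, -35.0]) ('1.5e-05', [2.0, 22.0, -27.0, -48.0, -9.0, -35.0])
1
[... 1738 characters left out ...]
2.3e-06', [2.0, 8.0, -36.0, -41.0, -9.0, 138.0]) ('2.3e-06', [2.0, 8.0, -36.0, -41.0, -9.0, 138.0])
-1 40 0.0 ('1.3e-09', [-1.0, 15.0, -31.0, -54.0, -9.0, 153.0]) ('1.3e-09', [-1.0, 15.0, -31.0, -54.0, -9.0, 153.0])
-1 40 -0.055 ('6.4e-26', [-5.0, 22.0, -25.0, -69.0, -11.0, 171.0]) ('8.3e-22', [-5.0, 22.0, -25.0, -69.0, -11.0, 171.0])
-1 45 0.05 ('9.4e-29', [-7.0, 8.0, -32.0, -65.0, -14.0, 167.0]) ('7.9e-27', [-7.0, 8.0, -32.0, -65.0, -14.0, 167.0])
-1 45 0.0 ('2.0e-23', [-12.0, 15.0, -29.0, -79.0, -16.0, -174.0]) ('3.3e-18', [-12.0, 15.0, -29.0, -79.0, -16.0, -174.0])
-1 45 -0.055 ('1.2e-25', [-16.0, 23.0, -27.0, -93.0, -19.0, -157.0]) ('7.9e-21', [-16.0, 23.0, -27.0, -93.0, -19.0, -157.0])
```

Request:
move_arm(increments=[0,0,0,0,0.012,0,0,0,0,0,-0.03,0.02,0,0.02,0,0,0,-0.06,0.03,-0.01,0.05,0,0,0,-0.09,0.06,-0.02,0.06,0,0,0,-0.12,0.06,-0.02,0.06,0,0,0,-0.12,0.06,-0.02,0.06,0,0,0,-0.12,0.06,-0.02,0.06])

```text
time_s: 5.27
tcp_pos: [0.462, -0.0769, 0.1899]
ee_rot: [[0.07, -0.193, 0.979], [0.012, 0.981, 0.193], [-0.998, -0.002, 0.07]]
wrist_force: [-0.1, 0.3, -0.7]
gripper_width: 0.374
```

```bash
python3 - <<'E'
from fk import *
s=r.sense();print(s['time_s'],s['joints'].round(2).tolist(),s['tcp_pos'],s['gripper_width'])
p,Rm=FK(s['joints']);print(p-s['tcp_pos'],(Rm-s['ee_rot']).round(3))
P=s['tcp_pos'];Rt=s['ee_rot']
for n in ["side","scene"]:
    a=r.capture(n)[:,:,::-1].copy();cv2.imwrite(f"pics/{n}4.png",a)
    box=[P+Rt@np.array([-.062,sy*.095,sz*.0375]) for sy,sz in ((1,1),(1,-1),(-1,-1),(-1,1))]
    o=(220,80) if n=="side" else (250,100)
    b=cv2.resize(a[o[1]:o[1]+300,o[0]:o[0]+300],None,fx=2,fy=2,interpolation=2)
    uv=((proj(n,box)-o)*2).astype(int);cv2.polylines(b,[uv.reshape(-1,1,2)],True,(0,255,255),1)
    t=((proj(n,[P+Rt@np.array([.008,0,0])])-o)*2).astype(int)[0];cv2.circle(b,tuple(map(int,t)),3,(0,0,255),-1)
    cv2.imwrite(f"pics/{n}4b.png",b)
cv2.imwrite("pics/wrist4.png",r.capture("wrist")[:,:,::-1])
E
```

```text
5.2667 [10.56, 6.91, -26.79, 0.1, -52.26, -89.47] [ 0.46198886 -0.07685129  0.18986845] 0.3742634580135772
[-2.13493781e-04 -3.46248982e-05  9.96144912e-05] [[-0.  0.  0.]
 [ 0.  0. -0.]
 [-0.  0.  0.]]
```

View pics/side4b.png

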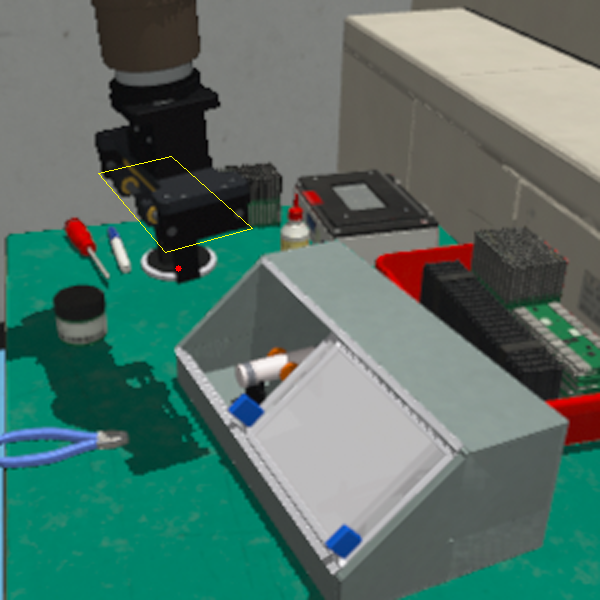

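View pics/scene4b.png

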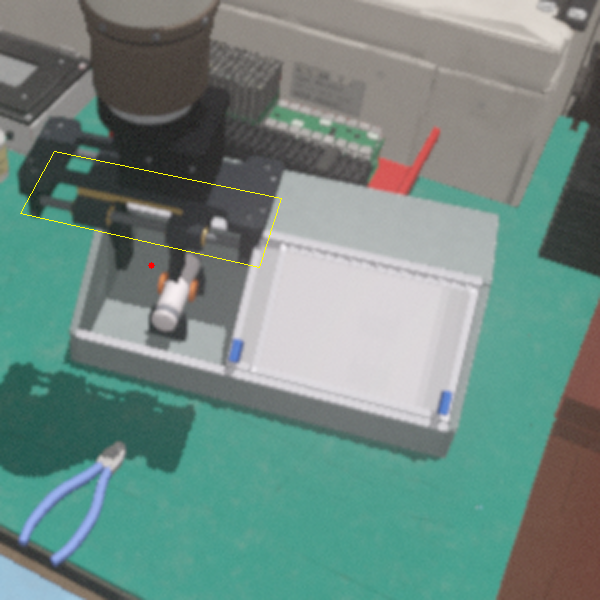

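View pics/wrist4.png

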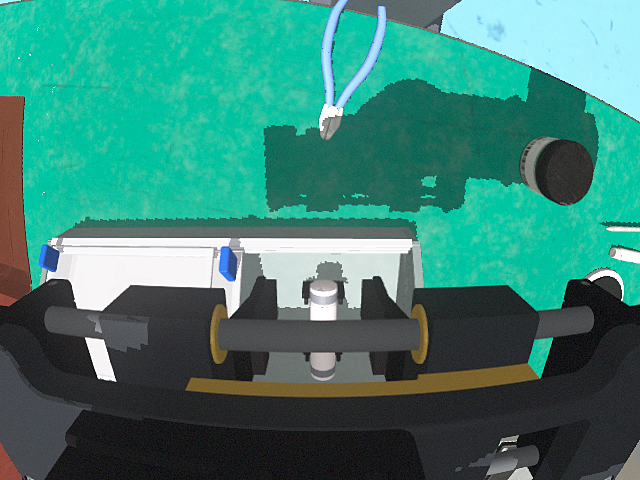

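```bash
python3 - <<'E'
import cv2
a=cv2.imread("pics/scene4.png")[215:295,310:390]; b=cv2.imread("pics/side4.png")[235:315,320:400]
f=lambda x:cv2.resize(x,None,fx=5,fy=5,interpolation=2)
cv2.imwrite("pics/c5.png",cv2.hconcat([f(a),f(b)]))
E
```

```text
(no output)
```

View pics/c5.png

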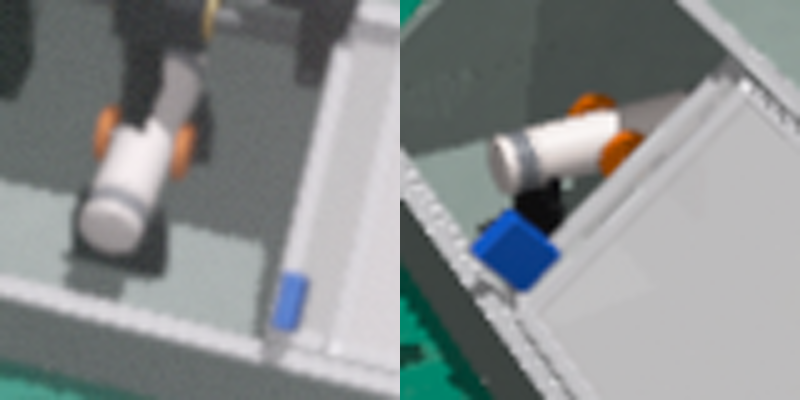

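```bash
python3 - <<'E'
from h import *
S=lambda u,v:("scene",310+u/5,215+v/5); T=lambda u,v:("side",320+(u-400)/5,235+v/5)
P,e=tri([S(184,150),T(622,155)]);print("rdisc",wc(P),e)
P,e=tri([S(146,142),T(611,131)]);print("mid",wc(P),e)
o=[(T(512,210),1,1),(T(560,250),1,0),(T(472,248),0,1),(T(520,292),0,0)]
f=lambda p:np.concatenate([proj("side",slope(p[0]+.022*a,p[2]-.004,p[1]+.022*b))[0]-k[1:] for k,a,b in o]+[(proj("scene",slope(p[0]+.011,p[2],p[1]+.022))[0]-S(291,300)[1:])])
s=least_squares(f,[.007,0,.018]);print("tab s0,n0,y",s.x,s.fun.round(1))
E
```

```text
rdisc [2.81739242e-05 8.43180482e-02 4.51566029e-02] [-0.01760844  0.2211003   0.13152689 -0.18565252]
mid [0.00185704 0.10055071 0.04504438] [ 0.0504116  -0.62066172 -0.37224823  0.52687956]
tab s0,n0,y [ 0.00772038 -0.0023367   0.02123901] [ 1.4  1.  -1.3 -1.4  1.1  1.9 -1.4 -1.5  0.1 -0.2]
```

```bash
cat > plan.py <<'E'
from fk import *
Q0=r.sense()['joints']
def chain(poses,q):
    out=[]
    for P,Rt in poses:
        s=ik(P,Rt,q);q=s.x;out.append((s.cost,q))
    return out
E
python3 - <<'E'
from plan import *
np.set_printoptions(suppress=True,precision=1)
for L in (38,39,40,41):
    s=ik(slope(.070,.1015,-.056),lean(L,1),[-5,22,-25,-69,-11,-9]);print(L,"%.1e"%s.cost,s.x)
ns=np.array([-.056,-.045,-.035,-.02,0,.02,.04,.06,.08,.1,.12,.15])
for Lt in (45,48):
  Ls=np.interp(ns,[-.04,0],[40,Lt])
  for n,L,(c,q) in zip(ns,Ls,chain([(slope(.07,.1015,n),lean(L,1)) for n,L in zip(ns,Ls)],[-5,22,-25,-69,-11,-9])): print(n,L,"%.1e"%c,q)
E
```

```text
38 2.0e-06 [ -0.9  21.7 -25.9 -58.7  -9.1 -22.2]
39 1.7e-08 [ -1.8  21.6 -25.7 -62.1  -9.1 -18.1]
40 1.8e-18 [ -3.9  21.7 -25.3 -67.5 -10.3 -11.3]
41 7.7e-17 [ -6.2  21.8 -25.  -73.  -11.7  -4.2]
-0.056 40.0 1.8e-18 [ -3.9  21.7 -25.3 -67.5 -10.3 -11.3]
-0.045 40.0 6.9e-18 [ -3.1  20.3 -26.3 -64.7 -10.  -14.7]
-0.035 40.625 7.7e-19 [ -3.8  19.  -26.9 -65.6 -10.5 -13.5]
-0.02 42.5 7.9e-22 [ -6.9  17.3 -27.6 -71.4 -12.6  -5.6]
0.0 45.0 2.3e-23 [-11.   15.  -28.8 -78.  -15.7   3.4]
0.02 45.0 2.5e-24 [ -9.1  12.1 -30.1 -72.2 -14.8  -3.8]
0.04 45.0 6.1e-22 [ -7.1   9.2 -31.5 -66.1 -13.9 -11.5]
0.06 45.0 3.9e-19 [ -4.7   6.3 -33.2 -59.6 -12.9 -19.8]
0.08 45.0 2.5e-27 [ -2.1   3.2 -35.3 -52.3 -11.7 -29. ]
0.1 45.0 2.0e-20 [  1.    0.1 -38.  -43.9 -10.2 -39.4]
0.12 45.0 1.8e-07 [  3.7  -3.1 -40.8 -35.5  -9.1 -49.7]
0.15 45.0 2.0e-06 [  6.6  -8.1 -44.7 -23.9  -9.1 -63.2]
-0.056 40.0 1.8e-18 [ -3.9  21.7 -25.3 -67.5 -10.3 -11.3]
-0.045 40.0 6.9e-18 [ -3.1  20.3 -26.3 -64.7 -10.  -14.7]
-0.035 41.0 1.6e-25 [ -4.6  19.1 -26.7 -67.6 -11.  -10.9]
-0.02 44.0 2.2e-18 [-10.4  17.5 -27.5 -78.8 -15.    4.1]
0.0 48.0 6.0e-18 [-17.5  15.9 -29.9 -90.2 -20.8  20.2]
0.02 48.0 8.0e-26 [-16.   12.9 -30.6 -84.9 -19.8  13.4]
0.04 48.0 3.8e-25 [-14.2   9.9 -31.4 -79.4 -18.8   6.3]
0.06 48.0 9.4e-24 [-12.2   6.9 -32.3 -73.5 -17.8  -1.3]
0.08 48.0 1.7e-21 [ -9.9   3.8 -33.5 -67.2 -16.7  -9.3]
0.1 48.0 2.5e-18 [ -7.3   0.7 -35.  -60.4 -15.6 -18. ]
0.12 48.0 1.2e-24 [ -4.2  -2.6 -36.9 -52.7 -14.2 -27.8]
0.15 48.0 2.0e-22 [  2.   -7.8 -41.4 -37.7 -10.9 -46.7]
```

```bash
cat >> plan.py <<'E'
def rows(poses,base=None):
    s=r.sense();Pc,Rc=(s['tcp_pos'],s['ee_rot']) if base is None else base
    for P,Rt in poses:
        rv=R.from_matrix(Rc.T@Rt).as_rotvec(degrees=True);d=Rc.T@(P-Pc)
        print("%.1f, %.1f, %.1f, %.3f, %.3f, %.3f,"%(*rv,*d), " case",wc(P+Rt[:,0]*.008).round(3))
E
python3 - <<'E'
from plan import *
g=[ik(slope(.07,.1015,n),lean(L,1),[-2.1,3.2,-35.3,-52.3,-11.7,-29]).x for n,L in ((.08,45),)][0]
rows([FK(Q0+(g-Q0)*k/10) for k in range(1,11)])
E
```

```text
-1.4, -3.9, 3.7, 0.012, 0.011, 0.001,  case [-0.109  0.108  0.167]
-2.5, -8.2, 6.5, 0.021, 0.021, 0.004,  case [-0.105  0.118  0.158]
-3.3, -12.8, 8.6, 0.028, 0.028, 0.009,  case [-0.1    0.126  0.152]
-3.7, -17.5, 9.8, 0.032, 0.033, 0.013,  case [-0.094  0.131  0.148]
-3.9, -22.2, 10.2, 0.035, 0.035, 0.018,  case [-0.089  0.133  0.145]
-3.7, -26.8, 9.7, 0.037, 0.035, 0.022,  case [-0.084  0.133  0.144]
-3.1, -31.2, 8.4, 0.037, 0.031, 0.026,  case [-0.08   0.129  0.144]
-2.3, -35.2, 6.3, 0.037, 0.025, 0.028,  case [-0.077  0.122  0.145]
-1.3, -38.6, 3.5, 0.037, 0.016, 0.028,  case [-0.077  0.113  0.146]
0.1, -41.4, 0.1, 0.036, 0.005, 0.026,  case [-0.079  0.102  0.147]
```

Request:
move_arm(increments=[-1.4,-3.9,3.7,0.012,0.011,0.001,0.06,-2.5,-8.2,6.5,0.021,0.021,0.004,0.06,-3.3,-12.8,8.6,0.028,0.028,0.009,0.06,-3.7,-17.5,9.8,0.032,0.033,0.013,0.06,-3.9,-22.2,10.2,0.035,0.035,0.018,0.06,-3.7,-26.8,9.7,0.037,0.035,0.022,0.06,-3.1,-31.2,8.4,0.037,0.031,0.026,0.06,-2.3,-35.2,6.3,0.037,0.025,0.028,0.06,-1.3,-38.6,3.5,0.037,0.016,0.028,0.06,0.1,-41.4,0.1,0.036,0.005,0.026,0.06,0.1,-41.4,0.1,0.036,0.005,0.026,0.06])

```text
time_s: 6.33
tcp_pos: [0.4852, -0.0682, 0.1505]
ee_rot: [[0.692, -0.187, 0.697], [0.133, 0.982, 0.131], [-0.709, 0.002, 0.705]]
wrist_force: [-0.4, 0.2, 1.3]
gripper_width: 0.688
```

```bash
python3 - <<'E'
from plan import *
s=r.sense();print(s['time_s'],s['joints'].round(2).tolist(),s['gripper_width'])
ns=np.array([.05,.02,.0,-.01,-.02])
rows([(slope(.07,.1015,n),lean(L,1)) for n,L in zip(ns,np.interp(ns,[-.04,0],[40,45]))])
cv2.imwrite("pics/wrist5.png",r.capture("wrist")[:,:,::-1])
E
```

```text
6.3333 [-2.02, 3.27, -35.49, -52.12, -11.51, -29.4] 0.6880696118631808
-0.3, -0.2, 0.1, 0.030, 0.000, -0.000,  case [-0.06   0.101  0.124]
-0.3, -0.2, 0.1, 0.060, 0.000, -0.003,  case [-0.04   0.102  0.101]
-0.3, -0.2, 0.1, 0.080, 0.000, -0.004,  case [-0.028  0.102  0.085]
-0.3, 1.1, 0.1, 0.090, 0.000, -0.005,  case [-0.021  0.102  0.078]
-0.3, 2.3, 0.1, 0.100, 0.000, -0.006,  case [-0.015  0.102  0.07 ]
```

View pics/wrist5.png

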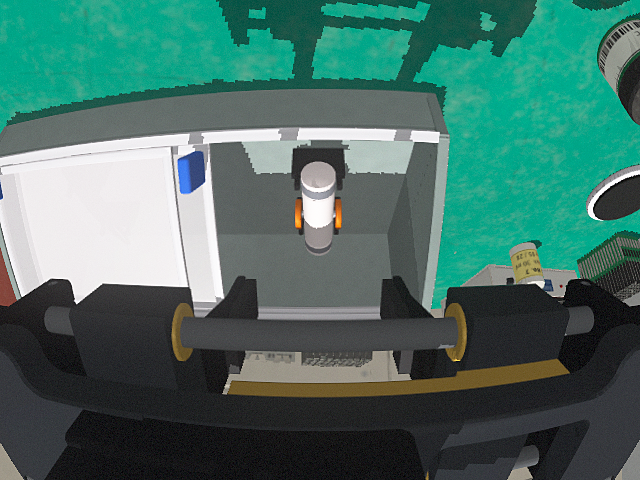

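```bash
cat >> h.py <<'E'
WC=r.calibration("wrist")
def wproj(P,pos,rot):
    T=WC['tool_from_camera'];p=np.asarray(rot).T@(np.asarray(P)-pos);c=T[:3,:3].T@(p-T[:3,3])
    th=np.arctan2(np.hypot(c[0],c[1]),c[2]);ph=np.arctan2(c[1],c[0]);k=WC['fx']*th
    return np.array([WC['cx']+k*np.cos(ph),WC['cy']+k*np.sin(ph)])
E
python3 - <<'E'
from h import *
s=r.sense()
for q in ((0,.1,.045),(0,.12,.045),(0,.08,.045),(-.05,.1,.045),(.05,.1,.045),(.005,.1,.045)): print(q,wproj(cw(q),s['tcp_pos'],s['ee_rot']).round(1))
for a in (.0077,.0297):
  for b in (0,.022): print(a,b,wproj(slope(a,.021,b),s['tcp_pos'],s['ee_rot']).round(1))
a=cv2.imread("pics/wrist5.png")[120:270,160:380];cv2.imwrite("pics/c6.png",cv2.resize(a,None,fx=3.6,fy=3.6))
E
```

```text
(0, 0.1, 0.045) [316.5 211.3]
(0, 0.12, 0.045) [341.7 211.3]
(0, 0.08, 0.045) [291.4 211.5]
(-0.05, 0.1, 0.045) [316.  171.4]
(0.05, 0.1, 0.045) [316.9 241.4]
(0.005, 0.1, 0.045) [316.6 214.7]
0.0077 0 [190.8 150.9]
0.0077 0.022 [178.6 156.2]
0.0297 0 [193.5 184.6]
0.0297 0.022 [182.  192.9]
```

View pics/c6.png

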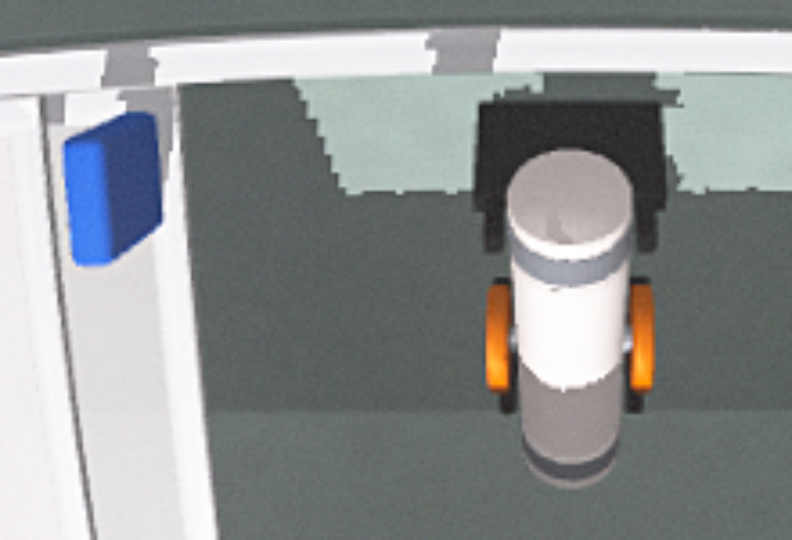

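Request:
move_arm(increments=[-0.3,-0.2,0.1,0.015,0,0,0.056,-0.3,-0.2,0.1,0.03,0,0,0.056,-0.3,-0.2,0.1,0.045,0,-0.002,0.056,-0.3,-0.2,0.1,0.06,0,-0.003,0.056,-0.3,-0.2,0.1,0.07,0,-0.004,0.056,-0.3,-0.2,0.1,0.08,0,-0.004,0.056,-0.3,1.1,0.1,0.09,0,-0.005,0.056,-0.3,2.3,0.1,0.1,0,-0.006,0.056,-0.3,2.3,0.1,0.1,0,-0.006,0.056])

```text
time_s: 7.13
tcp_pos: [0.5543, -0.0539, 0.0767]
ee_rot: [[0.664, -0.199, 0.721], [0.134, 0.98, 0.147], [-0.736, -0.001, 0.677]]
wrist_force: [-1.1, 0.7, -0.7]
gripper_width: 0.643
```

```bash
python3 - <<'E'
from plan import *
s=r.sense();print(s['time_s'],s['joints'].round(2).tolist(),s['gripper_width'],s['wrist_force'])
ns=np.array([-.02,-.03,-.038,-.045,-.051,-.056])
rows([(slope(.0705,.1015,n),lean(L,1)) for n,L in zip(ns,np.interp(ns,[-.04,0],[40,45]))])
cv2.imwrite("pics/wrist6.png",r.capture("wrist")[:,:,::-1])
E
```

```text
7.1333 [-6.5, 17.45, -27.05, -70.63, -12.76, -6.33] 0.6429559582916399 [-1.06072208  0.7472134  -0.66225357]
0.4, 0.1, -0.3, -0.002, -0.000, -0.004,  case [-0.015  0.102  0.07 ]
0.4, 1.4, -0.3, 0.008, -0.000, -0.004,  case [-0.008  0.102  0.062]
0.4, 2.4, -0.3, 0.016, -0.000, -0.004,  case [-0.003  0.102  0.056]
0.4, 2.6, -0.3, 0.023, -0.001, -0.005,  case [0.001 0.102 0.051]
0.4, 2.6, -0.3, 0.029, -0.001, -0.005,  case [0.005 0.102 0.046]
0.4, 2.6, -0.3, 0.034, -0.001, -0.005,  case [0.008 0.102 0.042]
```

View pics/wrist6.png

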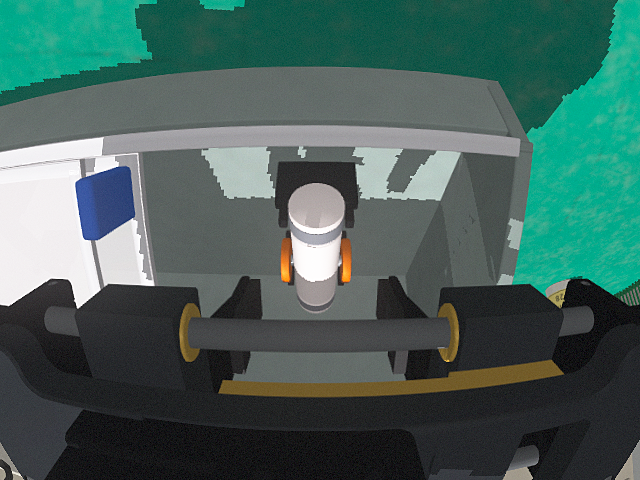

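Request:
move_arm(increments=[0.4,1.4,-0.3,0.008,0,-0.003,0.056,0.4,2.4,-0.3,0.014,0,-0.004,0.056,0.4,2.6,-0.3,0.02,0,-0.004,0.056,0.4,2.6,-0.3,0.025,0,-0.004,0.056,0.4,2.6,-0.3,0.03,0,-0.004,0.056,0.4,2.6,-0.3,0.034,0,-0.004,0.056,0.4,2.6,-0.3,0.034,0,-0.004,0.056])

```text
time_s: 7.77
tcp_pos: [0.5731, -0.0512, 0.0502]
ee_rot: [[0.634, -0.186, 0.751], [0.12, 0.983, 0.143], [-0.764, -0.001, 0.645]]
wrist_force: [-0.6, -0.5, -0.2]
gripper_width: 0.64
```

```bash
python3 - <<'E'
from plan import *
s=r.sense();print(s['time_s'],s['joints'].round(2).tolist(),s['gripper_width'],s['wrist_force'])
rows([(slope(.0705,.1015,-.056),lean(40,1))])
print("float in tool",s['ee_rot'].T@(cw((.0015,.1014,.045))-s['tcp_pos']))
cv2.imwrite("pics/wrist7.png",r.capture("wrist")[:,:,::-1])
a=r.capture("side")[:,:,::-1];cv2.imwrite("pics/side7.png",cv2.resize(a[150:350,250:500],None,fx=3,fy=3))
E
```

```text
7.7667 [-3.6, 21.48, -25.29, -66.94, -9.97, -12.3] 0.6403758162473125 [-0.62947128 -0.46506387 -0.15446465]
-0.2, 0.2, 0.2, 0.001, 0.000, -0.001,  case [0.008 0.102 0.042]
float in tool [ 0.0028193   0.00031708 -0.00467802]
```

View pics/wrist7.png

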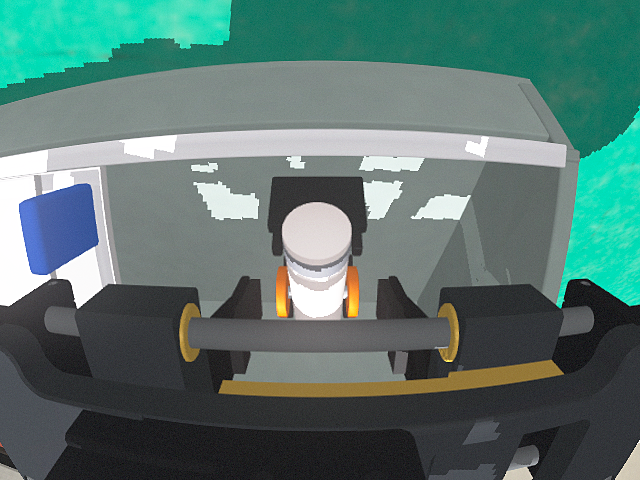

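View pics/side7.png

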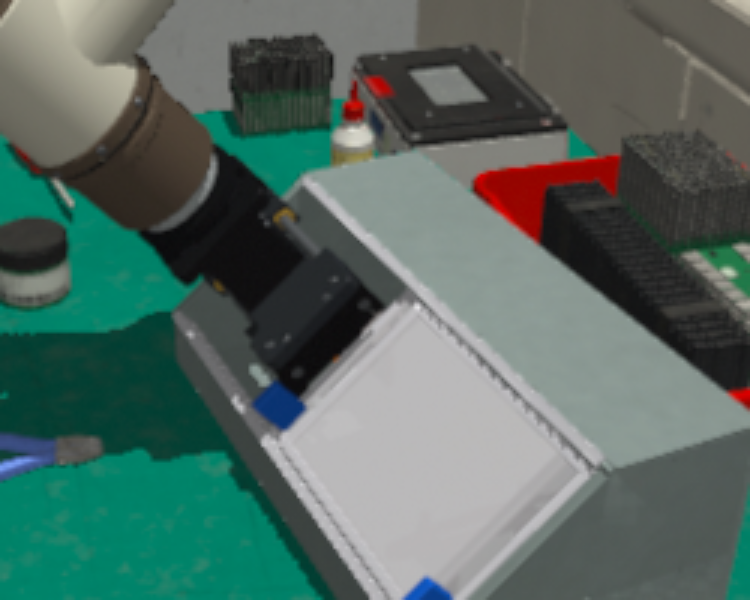

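Request:
move_arm(increments=[-0.2,0.2,0.2,0.002,0,-0.001,0.056,-0.2,0.2,0.2,0.0035,0,-0.002,0.056,-0.2,0.2,0.2,0.0035,0,-0.002,0.03,-0.2,0.2,0.2,0.0035,0,-0.002,0.03,-0.2,0.2,0.2,0.0035,0,-0.002,0.03,-0.2,0.2,0.2,0.0035,0,-0.002,0.03,-0.2,0.2,0.2,0.0035,0,-0.002,0.02,-0.2,0.2,0.2,0.0035,0,-0.002,0.02])

```text
time_s: 8.53
tcp_pos: [0.5736, -0.0508, 0.0468]
ee_rot: [[0.631, -0.192, 0.752], [0.122, 0.981, 0.148], [-0.766, -0.001, 0.643]]
wrist_force: [-0.2, -0.5, -0.3]
gripper_width: 0.41
```

```bash
python3 - <<'E'
from plan import *
s=r.sense();print(s['time_s'],s['joints'].round(2).tolist(),s['gripper_width']*.087,s['wrist_force'])
print("float in tool",s['ee_rot'].T@(cw((.0015,.1014,.045))-s['tcp_pos']))
cv2.imwrite("pics/wrist8.png",r.capture("wrist")[:,:,::-1])
p=wc(s['tcp_pos']);a=np.radians(40);v=p-[-.0868,0,.046];s0=v[0]*np.cos(a)+v[2]*np.sin(a);n0=-v[0]*np.sin(a)+v[2]*np.cos(a);print(s0,p[1],n0)
q=s['joints']
ns=np.r_[n0,-.05,-.04,-.03,-.02,-.01,0,.01,.02,.03,.04,.05,.06,.08,.1,.12]
Ls=np.interp(ns,[-.05,0,.1],[40,45,47])
ps=[(slope(s0,p[1],n),lean(L,1)) for n,L in zip(ns,Ls)]
for c,qq in chain(ps,q): print("%.0e"%c,qq.round(1))
rows(ps)
E
```

```text
8.5333 [-3.91, 21.9, -25.1, -67.62, -10.29, -11.09] 0.035693825709887786 [-0.16718134 -0.51404423 -0.28956764]
float in tool [-9.07415155e-05  3.02383112e-05 -2.92672490e-03]
0.06992570135585087 0.10137366908843604 -0.05761486802521547
4e-17 [ -4.   21.9 -25.1 -67.9 -10.4 -10.8]
2e-20 [ -3.5  20.9 -25.8 -66.  -10.2 -13.1]
5e-16 [ -5.   19.7 -26.3 -68.9 -11.2  -9.2]
3e-18 [ -6.6  18.5 -26.9 -71.6 -12.3  -5.6]
4e-19 [ -8.1  17.3 -27.5 -74.  -13.4  -2.3]
2e-20 [ -9.6  16.2 -28.2 -76.1 -14.6   0.8]
3e-22 [-11.   15.  -28.8 -78.  -15.7   3.5]
8e-20 [-10.6  13.6 -29.4 -76.1 -15.6   1.2]
1e-19 [-10.1  12.2 -30.  -74.1 -15.5  -1.3]
3e-19 [ -9.6  10.8 -30.7 -72.1 -15.3  -3.8]
6e-19 [ -9.1   9.4 -31.3 -70.  -15.2  -6.4]
1e-18 [ -8.5   7.9 -32.  -67.8 -15.   -9.1]
4e-18 [ -7.8   6.5 -32.6 -65.5 -14.8 -11.9]
2e-21 [ -6.3   3.5 -34.1 -60.7 -14.4 -18. ]
4e-19 [ -4.6   0.5 -35.7 -55.4 -13.8 -24.6]
1e-20 [ -1.3  -2.8 -38.  -47.1 -12.3 -35.2]
0.1, 0.0, 0.0, -0.000, -0.000, -0.000,  case [0.009 0.101 0.041]
0.1, 0.0, 0.0, -0.008, -0.000, -0.000,  case [0.004 0.101 0.047]
0.1, -1.0, 0.0, -0.018, -0.000
[... 235 characters left out ...]
01  0.078]
0.1, -5.0, 0.0, -0.058, -0.000, -0.000,  case [-0.028  0.101  0.085]
0.1, -5.2, 0.0, -0.068, -0.000, -0.000,  case [-0.034  0.101  0.093]
0.1, -5.4, 0.0, -0.078, -0.000, -0.000,  case [-0.04   0.101  0.101]
0.1, -5.6, 0.0, -0.088, -0.000, -0.000,  case [-0.047  0.101  0.108]
0.1, -5.8, 0.0, -0.098, -0.000, -0.000,  case [-0.053  0.101  0.116]
0.1, -6.0, 0.0, -0.108, -0.000, -0.000,  case [-0.06   0.101  0.124]
0.1, -6.2, 0.0, -0.118, -0.000, -0.000,  case [-0.066  0.101  0.131]
0.1, -6.6, 0.0, -0.138, -0.000, -0.000,  case [-0.079  0.101  0.147]
0.1, -7.0, 0.0, -0.158, -0.000, -0.000,  case [-0.092  0.101  0.162]
0.1, -7.0, 0.0, -0.178, -0.000, -0.000,  case [-0.105  0.101  0.177]
```

View pics/wrist8.png

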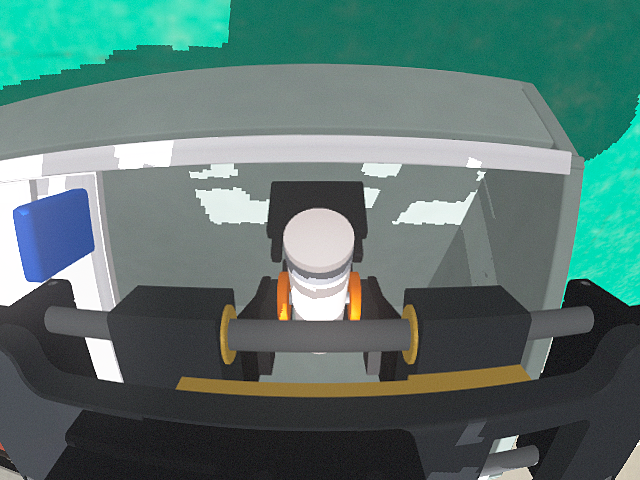

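Request:
move_arm(increments=[0,0,0,-0.004,0,0,0.02,0,0,0,-0.009,0,0,0.02,0,-1,0,-0.015,0,0,0.02,0,-1,0,-0.021,0,0,0.02,0,-2,0,-0.027,0,0,0.02,0,-2.5,0,-0.033,0,0,0.02,0,-3,0,-0.039,0,0,0.02,0,-3.5,0,-0.045,0,0,0.02,0,-4,0,-0.051,0,0,0.02,0,-5,0,-0.057,0,0,0.02,0,-5,0,-0.06,0,0,0.02])

```text
time_s: 9.5
tcp_pos: [0.535, -0.0586, 0.0931]
ee_rot: [[0.695, -0.19, 0.694], [0.134, 0.982, 0.134], [-0.707, 0.0, 0.708]]
wrist_force: [-0.2, -0.5, -2.2]
gripper_width: 0.408
```

```bash
python3 - <<'E'
from plan import *
s=r.sense();print(s['time_s'],s['joints'].round(2).tolist(),s['gripper_width']*.087,s['wrist_force'])
cv2.imwrite("pics/wrist9.png",r.capture("wrist")[:,:,::-1])
E
```

```text
9.5 [-10.78, 14.53, -28.99, -77.1, -15.59, 2.36] 0.035474834913933675 [-0.16068049 -0.5462599  -2.18581766]
```

View pics/wrist9.png

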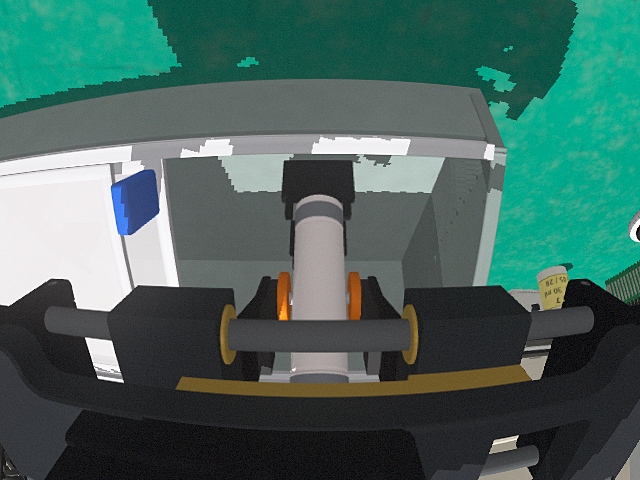

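Request:
move_arm(increments=[0,-0.2,0,-0.007,0,0,0.02,0,-0.4,0,-0.014,0,0,0.02,0,-0.5,0,-0.022,0,0,0.02,0,-0.6,0,-0.03,0,0,0.02,0,-0.8,0,-0.04,0,0,0.02,0,-1,0,-0.05,0,0,0.02,0,-1.2,0,-0.06,0,0,0.02,0,-1.4,0,-0.07,0,0,0.02,0,-1.6,0,-0.08,0,0,0.02,0,-2,0,-0.09,0,0,0.02,0,-2,0,-0.1,0,0,0.02,0,-2,0,-0.108,0,0,0.02])

```text
time_s: 10.55
tcp_pos: [0.46, -0.0725, 0.1698]
ee_rot: [[0.718, -0.192, 0.669], [0.14, 0.981, 0.131], [-0.682, -0.0, 0.732]]
wrist_force: [-1.0, 0.2, -1.1]
gripper_width: 0.412
```

```bash
python3 - <<'E'
from plan import *
s=r.sense();print(s['time_s'],s['joints'].round(2).tolist(),s['gripper_width']*.087,s['wrist_force'])
cv2.imwrite("pics/wrist10.png",r.capture("wrist")[:,:,::-1])
a=r.capture("side")[:,:,::-1];cv2.imwrite("pics/side10.png",cv2.resize(a[100:350,220:520],None,fx=2.6,fy=2.4))
p,Rc=s['tcp_pos'],s['ee_rot']
for L in (45,48,52,56):
  x=slope(.07,.1015,.10);
  c=ik(np.r_[x[:2],.205],lean(L,1),s['joints']);print(L,"%.0e"%c.cost,c.x.round(1))
E
```

```text
10.55 [-5.08, -1.18, -36.87, -54.75, -14.42, -24.92] 0.03581709059777386 [-0.96428778  0.20391251 -1.1106738 ]
45 3e-06 [  6.4  -4.4 -41.1 -26.   -9.1 -61. ]
48 6e-18 [  3.4  -4.3 -39.1 -37.2  -9.4 -48.1]
52 1e-22 [ -8.5  -3.3 -34.2 -60.9 -17.5 -18. ]
56 5e-18 [-18.7  -2.1 -33.8 -76.6 -25.    3.1]
```

View pics/wrist10.png

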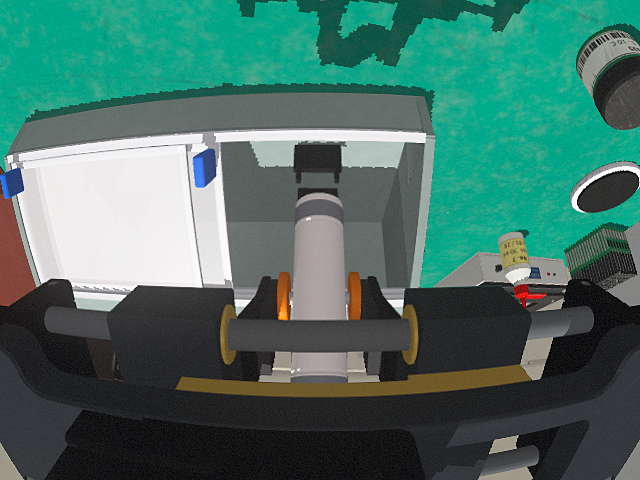

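View pics/side10.png

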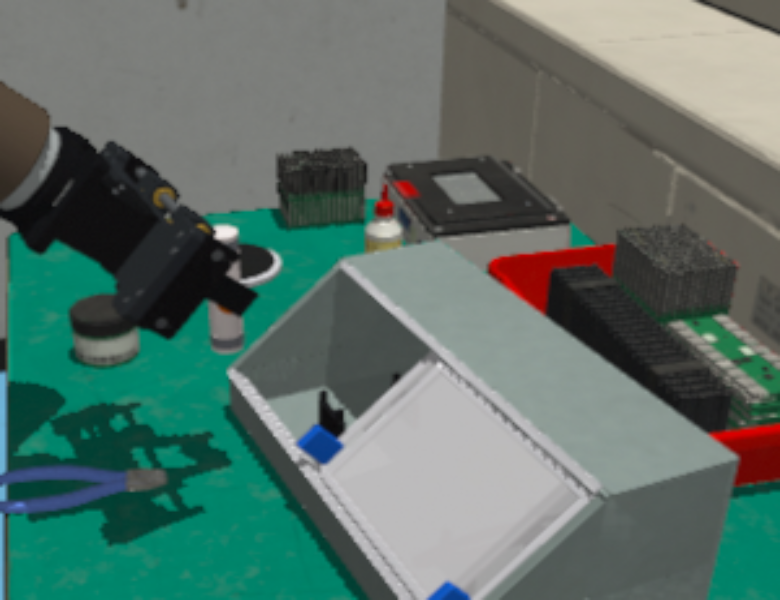

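```bash
cat >> plan.py <<'E'
def leany(deg,yaw):
    a=np.radians(deg);Z=R.from_euler('z',yaw,degrees=True).as_matrix();x=np.sin(a)*Z[:,0]-np.cos(a)*cz;y=Z[:,1];return np.column_stack([x,y,np.cross(x,y)])
E
python3 - <<'E'
from plan import *
pad=np.array([.514,.289])
for yaw in (11,20,30):
  for L in (5,15):
    for z in (.2,.062):
      s=ik(np.r_[pad,z],leany(L,yaw),[40,5,-30,0,-40,-90]);print(yaw,L,z,"%.0e"%s.cost,s.x.round(1))
A=ik(np.array([.46,.06,.21]),leany(15,15),[20,5,-30,0,-40,-90]);print("%.0e"%A.cost,A.x.round(1))
g=A.x
rows([FK(Q0+(g-Q0)*k/12) for k in range(1,13)])
for k in range(0,13,2): print(FK(Q0+(g-Q0)*k/12)[0].round(3))
E
```

```text
11 5 0.2 4e-26 [  46.6   17.7  -12.2    3.5  -56.1 -127.4]
11 5 0.062 2e-19 [  46.6   26.5  -21.9    4.8  -37.6 -129.2]
11 15 0.2 1e-22 [  49.5   13.5  -23.2   13.9  -42.3 -137.9]
11 15 0.062 1e-19 [  48.    23.3  -36.8   27.3  -19.9 -151.9]
20 5 0.2 8e-28 [  46.2   17.6  -12.     2.7  -55.9 -117.6]
20 5 0.062 3e-25 [  46.2   26.4  -21.6    3.6  -37.5 -119. ]
20 15 0.2 1e-18 [  48.6   13.2  -22.5   10.8  -41.5 -125.8]
20 15 0.062 2e-28 [  47.6   23.1  -35.4   21.3  -19.3 -137. ]
30 5 0.2 2e-27 [  45.8   17.5  -11.7    1.6  -56.  -106.6]
30 5 0.062 1e-25 [  45.8   26.4  -21.2    2.2  -37.6 -107.5]
30 15 0.2 3e-32 [  47.3   13.1  -21.2    6.7  -41.5 -111.7]
30 15 0.062 6e-23 [  47.    23.2  -32.7   12.6  -20.2 -118.3]
3e-24 [  30.2   -0.2  -35.     5.9  -40.8 -109.2]
0.1, 2.2, 3.4, 0.002, 0.017, 0.002,  case [-0.103  0.12   0.164]
0.2, 4.9, 6.3, 0.004, 0.032, 0.003,  case [-0.102  0.136  0.164]
0.1, 7.8, 8.7, 0.005, 0.047, 0.004,  case [-0.101  0.15   0.163]
0.1, 11.0, 10.5, 0.005, 0.060, 0.004,  case [-0.101  0.164  0.163]
-0.1, 14.4, 11.6, 0.004, 0.072, 0.005,  case [-0.101  0.176  0.164]
-0.4, 17.7, 12.1, 0.003, 0.082, 0.007,  case [-0.101  0.186  0.166]
-0.7, 21.0, 11.9, 0.002, 0.092, 0.010,  case [-0.101  0.196  0.169]
-1.2, 24.1, 11.0, 0.000, 0.100, 0.014,  case [-0.1    0.204  0.173]
-1.7, 26.8, 9.6, -0.002, 0.108, 0.019,  case [-0.098  0.211  0.178]
-2.2, 29.1, 7.5, -0.004, 0.115, 0.027,  case [-0.094  0.218  0.184]
-2.7, 30.9, 5.0, -0.006, 0.122, 0.036,  case [-0.09   0.225  0.192]
-3.3, 32.1, 2.1, -0.008, 0.129, 0.047,  case [-0.084  0.232  0.202]
[ 0.46  -0.072  0.171]
[ 0.459 -0.039  0.169]
[ 0.455 -0.012  0.17 ]
[0.451 0.01  0.173]
[0.45  0.028 0.18 ]
[0.453 0.044 0.192]
[0.46 0.06 0.21]
```

Request:
move_arm(increments=[0,0,0,0,0,0,0.02,0,0,0,0,0,0,0.02,0,0,0,0,0,0,0.02])

```text
time_s: 10.9
tcp_pos: [0.4609, -0.0726, 0.1687]
ee_rot: [[0.717, -0.192, 0.67], [0.14, 0.981, 0.131], [-0.683, -0.0, 0.731]]
wrist_force: [-0.6, -0.4, -2.2]
gripper_width: 0.411
```

Request:
move_arm(increments=[0.1,2.2,3.4,0.002,0.017,0.002,0.02,0.2,4.9,6.3,0.004,0.032,0.003,0.02,0.1,7.8,8.7,0.005,0.047,0.004,0.02,0.1,11,10.5,0.005,0.06,0.004,0.02,-0.1,14.4,11.6,0.004,0.072,0.005,0.02,-0.4,17.7,12.1,0.003,0.082,0.007,0.02,-0.7,21,11.9,0.002,0.092,0.01,0.02,-1.2,24.1,11,0,0.1,0.014,0.02,-1.7,26.8,9.6,-0.002,0.108,0.019,0.02,-2.2,29.1,7.5,-0.004,0.115,0.027,0.02,-2.7,30.9,5,-0.006,0.122,0.036,0.02,-3.3,32.1,2.1,-0.008,0.129,0.047,0.02])

```text
time_s: 11.9
tcp_pos: [0.462, 0.0595, 0.2086]
ee_rot: [[0.246, -0.256, 0.935], [0.064, 0.967, 0.248], [-0.967, -0.001, 0.255]]
wrist_force: [-0.2, -1.1, -2.2]
gripper_width: 0.41
```

```bash
python3 - <<'E'
from plan import *
s=r.sense();print(s['time_s'],s['joints'].round(2).tolist(),s['gripper_width']*.087,s['wrist_force'],s['tcp_pos'])
pad=np.array([.514,.289])
g=ik(np.r_[pad,.17],leany(6,25),[46,15,-15,0,-50,-115]).x;print(g.round(1))
rows([FK(Q0+(g-Q0)*k/10) for k in range(1,11)])
for k in range(0,11,2): print(FK(Q0+(g-Q0)*k/10)[0].round(3))
cv2.imwrite("pics/wrist11.png",r.capture("wrist")[:,:,::-1])
a=r.capture("scene")[:,:,::-1];cv2.imwrite("pics/scene11.png",a)
E
```

```text
11.9 [29.94, 0.17, -34.79, 5.89, -40.95, -109.09] 0.03569145179699382 [-0.24030538 -1.09872678 -2.15279603] [0.46199105 0.05945271 0.20861089]
[  46.2   18.7  -15.3    2.8  -50.5 -112.9]
-1.0, 0.9, 0.3, 0.005, 0.018, 0.014,  case [-0.07   0.25   0.199]
-1.9, 1.7, 0.6, 0.011, 0.036, 0.027,  case [-0.057  0.269  0.197]
-2.9, 2.6, 0.8, 0.016, 0.055, 0.039,  case [-0.045  0.289  0.195]
-3.9, 3.5, 1.1, 0.023, 0.075, 0.050,  case [-0.034  0.31   0.192]
-4.9, 4.4, 1.3, 0.029, 0.096, 0.060,  case [-0.024  0.331  0.188]
-5.9, 5.2, 1.4, 0.036, 0.117, 0.069,  case [-0.015  0.353  0.184]
-6.9, 6.1, 1.6, 0.043, 0.139, 0.077,  case [-0.007  0.376  0.179]
-7.9, 7.0, 1.7, 0.050, 0.162, 0.085,  case [-0.     0.399  0.174]
-9.0, 7.9, 1.8, 0.057, 0.185, 0.091,  case [0.006 0.423 0.168]
-10.0, 8.7, 1.9, 0.065, 0.209, 0.096,  case [0.011 0.446 0.162]
[0.462 0.059 0.209]
[0.48  0.102 0.205]
[0.495 0.146 0.199]
[0.505 0.192 0.192]
[0.512 0.24  0.182]
[0.514 0.289 0.17 ]
```

View pics/wrist11.png

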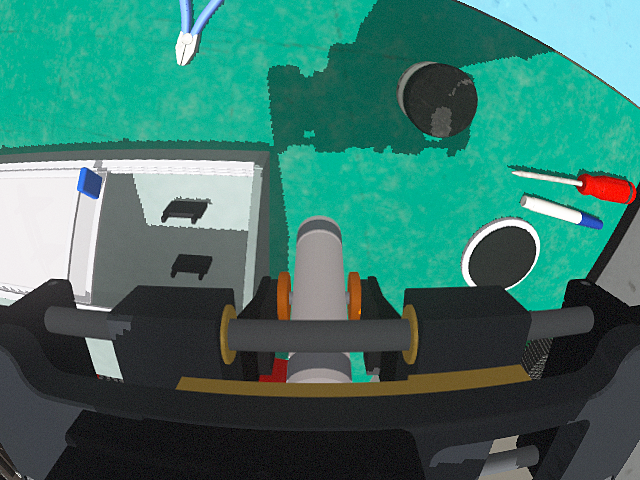

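View pics/scene11.png

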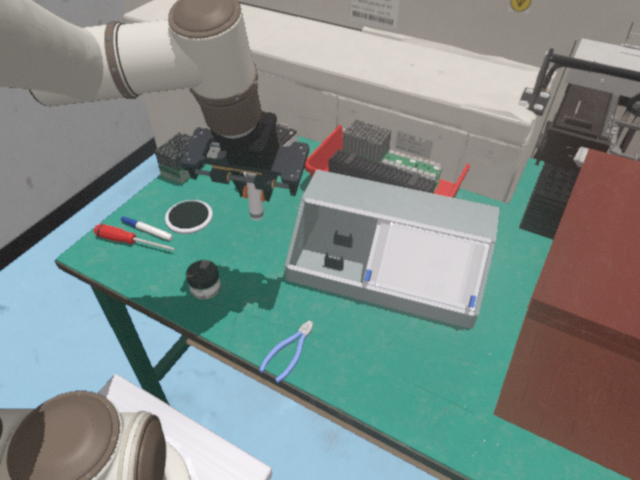

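```bash
cat >> h.py <<'E'
def wray(u,v,pos,rot,z):
    T=WC['tool_from_camera'];dx,dy=u-WC['cx'],v-WC['cy'];k=np.hypot(dx,dy);th=k/WC['fx']
    d=np.array([np.sin(th)*dx/k,np.sin(th)*dy/k,np.cos(th)]);rot=np.asarray(rot)
    D=rot@T[:3,:3]@d;O=pos+rot@T[:3,3];return O+D*(z-O[2])/D[2]
E
python3 - <<'E'
from plan import *
import cv2
im=cv2.imread("pics/wrist11.png");roi=im[205:310,450:550]
m=((roi.max(2)<75)).astype(np.uint8)
n,l,st,ce=cv2.connectedComponentsWithStats(m);print(st[1:],ce[1:])
s=r.sense()
for u,v in [tuple(c+[450,205]) for c,t in zip(ce[1:],st[1:]) if t[4]>300]+[(503,257)]:
    print(u,v,wray(u,v,s['tcp_pos'],s['ee_rot'],.012))
for p in ((.514,.289),):
    ring=[wproj([p[0]+.045*np.cos(t),p[1]+.045*np.sin(t),.012],s['tcp_pos'],s['ee_rot']) for t in np.arange(0,6.3,.05)]
    cv2.polylines(im,[np.int32(ring).reshape(-1,1,2)],True,(0,0,255),1)
cv2.imwrite("pics/c7.png",cv2.resize(im[200:320,440:560],None,fx=4,fy=4))
E
```

```text
[[  32   20    1    1    1]
 [   0   21   86   84 4667]
 [  10   57    1    1    1]] [[32.         20.        ]
 [45.74137562 65.46496679]
 [10.         57.        ]]
495.7413756160274 270.4649667880866 [0.53306873 0.29763144 0.012     ]
503 257 [0.51347065 0.29687849 0.012     ]
```

View pics/c7.png

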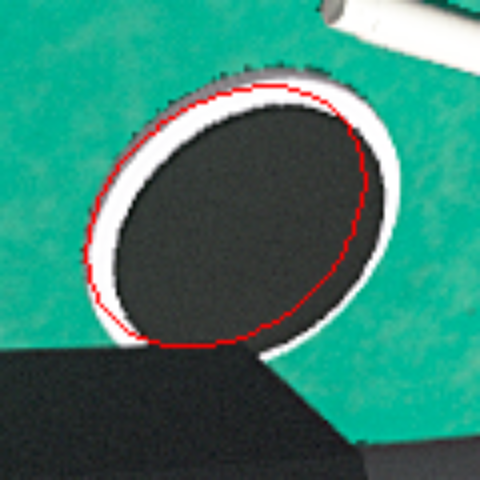

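Request:
move_arm(increments=[-1,0.9,0.3,0.005,0.018,0.014,0.02,-1.9,1.7,0.6,0.011,0.036,0.027,0.02,-2.9,2.6,0.8,0.016,0.055,0.039,0.02,-3.9,3.5,1.1,0.023,0.075,0.05,0.02,-4.9,4.4,1.3,0.029,0.096,0.06,0.02,-5.9,5.2,1.4,0.036,0.117,0.069,0.02,-6.9,6.1,1.6,0.043,0.139,0.077,0.02,-7.9,7,1.7,0.05,0.162,0.085,0.02,-9,7.9,1.8,0.057,0.185,0.091,0.02,-10,8.7,1.9,0.065,0.205,0.096,0.02,-10,8.7,1.9,0.065,0.211,0.096,0.02,-10,8.7,1.9,0.065,0.211,0.096,0.02])

```text
time_s: 13.0
tcp_pos: [0.5129, 0.2919, 0.169]
ee_rot: [[0.094, -0.424, 0.901], [0.047, 0.905, 0.422], [-0.994, 0.002, 0.105]]
wrist_force: [-0.4, -1.1, -1.8]
gripper_width: 0.407
```

```bash
python3 - <<'E'
from plan import *
s=r.sense();print(s['time_s'],s['joints'].round(2).tolist(),s['gripper_width']*.087,s['wrist_force'],s['tcp_pos'])
im=r.capture("wrist")[:,:,::-1].copy();cv2.imwrite("pics/wrist12.png",im)
out=[]
b=r.capture("side")[:,:,::-1].copy();c=r.capture("scene")[:,:,::-1].copy()
cv2.imwrite("pics/side12.png",b);cv2.imwrite("pics/scene12.png",c)
P=[[.514+.045*np.cos(t),.292+.045*np.sin(t),.012] for t in np.arange(0,6.3,.05)]
cv2.polylines(b,[np.int32(proj("side",P)).reshape(-1,1,2)],True,(0,0,255),1)
cv2.polylines(c,[np.int32(proj("scene",P)).reshape(-1,1,2)],True,(0,0,255),1)
f=lambda x:cv2.resize(x,(400,400),interpolation=2)
cv2.imwrite("pics/c8.png",cv2.hconcat([f(b[130:250,250:370]),f(c[140:260,130:250])]))
cv2.polylines(im,[np.int32([wproj(p,s['tcp_pos'],s['ee_rot']) for p in P]).reshape(-1,1,2)],True,(0,0,255),1)
cv2.imwrite("pics/wrist12b.png",im)
E
```

```text
13.0 [46.43, 18.77, -15.23, 2.67, -50.37, -112.92] 0.03543775629585986 [-0.37668595 -1.12462519 -1.79294169] [0.51286516 0.29191879 0.16896668]
```

View pics/c8.png

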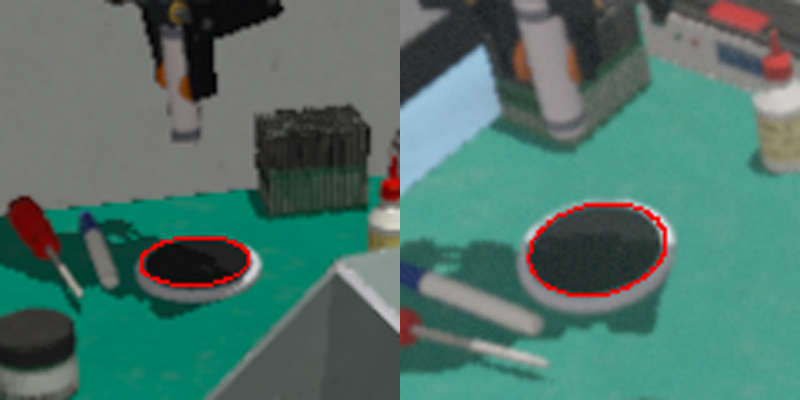

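View pics/wrist12b.png

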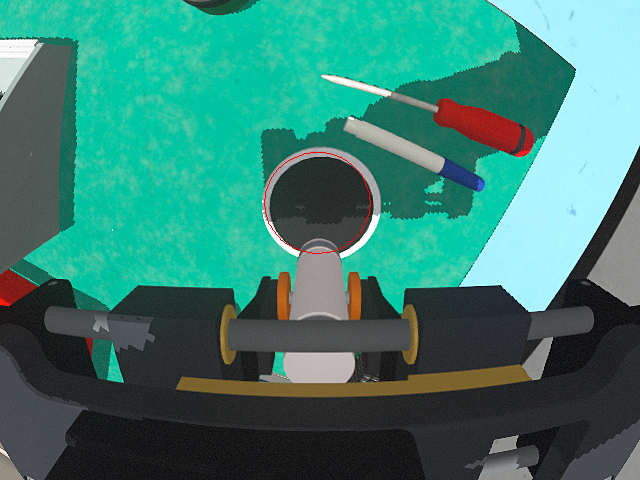

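Request:
move_arm(increments=[0,0,0,0.008,0,-0.001,0.02,0,0,0,0.018,0,-0.002,0.02,0,0,0,0.028,0,-0.003,0.02,0,0,0,0.038,0,-0.004,0.02,0,0,0,0.048,0,-0.005,0.02,0,0,0,0.058,0,-0.006,0.02,0,0,0,0.068,0,-0.007,0.02,0,0,0,0.076,0,-0.008,0.02,0,0,0,0.083,0,-0.009,0.02,0,0,0,0.09,0,-0.0095,0.02,0,0,0,0.095,0,-0.01,0.02,0,0,0,0.097,0,-0.01,0.02])

```text
time_s: 14.15
tcp_pos: [0.5132, 0.2913, 0.0724]
ee_rot: [[0.096, -0.424, 0.901], [0.046, 0.906, 0.422], [-0.994, 0.001, 0.106]]
wrist_force: [-0.3, 0.3, -1.5]
gripper_width: 0.411
```

Request:
move_arm(increments=[0,0,0,0,0,0,0.02,0,0,0,0,0,0,0.02,0,0,0,0,0,0,0.02])

```text
time_s: 14.4
tcp_pos: [0.5138, 0.2918, 0.0738]
ee_rot: [[0.097, -0.424, 0.9], [0.048, 0.906, 0.421], [-0.994, 0.002, 0.109]]
wrist_force: [0.1, 0.9, -1.2]
gripper_width: 0.416
```

```bash
python3 - <<'E'
from plan import *
s=r.sense();print(s['time_s'],s['wrist_force'],s['tcp_pos'],s['joints'].round(1))
b=r.capture("side")[:,:,::-1].copy();c=r.capture("scene")[:,:,::-1].copy()
f=lambda x:cv2.resize(x,(400,400),interpolation=2)
cv2.imwrite("pics/c9.png",cv2.hconcat([f(b[150:230,270:350]),f(c[150:240,145:235])]))
E
```

```text
14.4 [ 0.14252242  0.88747565 -1.18083968] [0.51379709 0.29182007 0.07383735] [  46.4   25.1  -21.8    3.6  -37.3 -114. ]
```

View pics/c9.png

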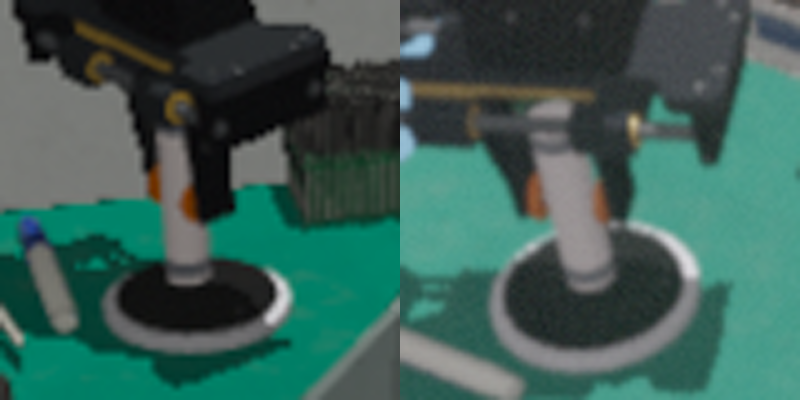

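Request:
move_arm(increments=[0,0,0,0.003,0,0,0.02,0,0,0,0.006,0,-0.0005,0.02,0,0,0,0.008,0,-0.001,0.02,0,0,0,0.008,0,-0.001,0.02,0,0,0,0.008,0,-0.001,0.02])

```text
time_s: 14.92
tcp_pos: [0.5132, 0.2914, 0.0649]
ee_rot: [[0.096, -0.424, 0.9], [0.047, 0.906, 0.422], [-0.994, 0.002, 0.107]]
wrist_force: [0.1, 0.2, -2.5]
gripper_width: 0.413
```

Request:
move_arm(increments=[0,0,0,0.001,0,0,0.02,0,0,0,0.0015,0,0,0.02,0,0,0,0.0015,0,0,0.02])

```text
time_s: 15.17
tcp_pos: [0.5135, 0.2915, 0.0637]
ee_rot: [[0.096, -0.424, 0.9], [0.047, 0.906, 0.421], [-0.994, 0.002, 0.107]]
wrist_force: [-0.4, 0.3, -1.9]
gripper_width: 0.41
```

Request:
move_arm(increments=[0,0,0,0.001,0,0,0.02,0,0,0,0.0015,0,0,0.02,0,0,0,0.0015,0,0,0.02])

```text
time_s: 15.42
tcp_pos: [0.5136, 0.2916, 0.0621]
ee_rot: [[0.096, -0.424, 0.9], [0.047, 0.906, 0.421], [-0.994, 0.002, 0.107]]
wrist_force: [0.1, -0.4, -1.0]
gripper_width: 0.417
```

Request:
move_arm(increments=[0,0,0,0.001,0,0,0.02,0,0,0,0.001,0,0,0.02,0,0,0,0.001,0,0,0.02])

```text
time_s: 15.67
tcp_pos: [0.5138, 0.2917, 0.0613]
ee_rot: [[0.097, -0.424, 0.9], [0.047, 0.906, 0.422], [-0.994, 0.002, 0.108]]
wrist_force: [0.8, 0.0, -2.1]
gripper_width: 0.416
```

```bash
python3 - <<'E'
from plan import *
s=r.sense();print(s['time_s'],s['wrist_force'],s['tcp_pos'])
b=r.capture("side")[:,:,::-1].copy();c=r.capture("scene")[:,:,::-1].copy()
f=lambda x:cv2.resize(x,(400,400),interpolation=2)
cv2.imwrite("pics/c10.png",cv2.hconcat([f(b[160:230,275:345]),f(c[160:240,150:230])]))
cv2.imwrite("pics/wrist13.png",r.capture("wrist")[:,:,::-1])
E
```

```text
15.6667 [ 0.75151711  0.01275443 -2.11804802] [0.51377326 0.29171003 0.06127461]
```

View pics/c10.png

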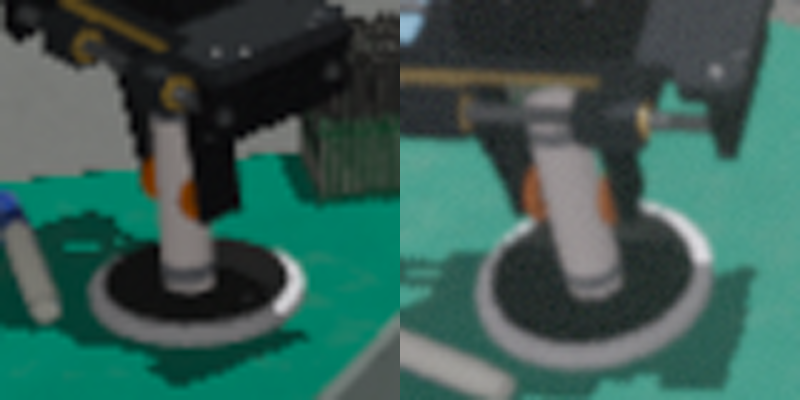

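View pics/wrist13.png

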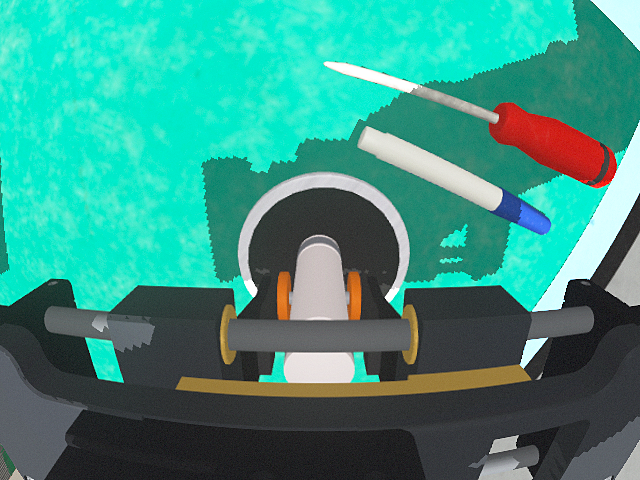

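Request:
move_arm(increments=[0,0,0,0.001,0,0,0.02,0,0,0,0.001,0,0,0.02,0,0,0,0.001,0,0,0.02])

```text
time_s: 16.07
tcp_pos: [0.5144, 0.2921, 0.061]
ee_rot: [[0.098, -0.424, 0.9], [0.048, 0.905, 0.422], [-0.994, 0.002, 0.109]]
wrist_force: [0.1, -1.5, 2.5]
gripper_width: 0.412
```

Request:
move_arm(increments=[0,0,0,0.001,0,0,0.02,0,0,0,0.001,0,0,0.02,0,0,0,0.001,0,0,0.02])

```text
time_s: 16.32
tcp_pos: [0.5152, 0.2926, 0.0608]
ee_rot: [[0.1, -0.425, 0.9], [0.049, 0.905, 0.422], [-0.994, 0.002, 0.111]]
wrist_force: [0.4, -1.1, 4.9]
gripper_width: 0.409
```

Request:
move_arm(increments=[0,0,0,0.001,0,0,0.02,0,0,0,0.001,0,0,0.02,0,0,0,0.001,0,0,0.02])

```text
time_s: 16.57
tcp_pos: [0.5161, 0.293, 0.0607]
ee_rot: [[0.101, -0.425, 0.899], [0.05, 0.905, 0.422], [-0.994, 0.002, 0.113]]
wrist_force: [1.8, -2.3, 8.2]
gripper_width: 0.414
```

Request:
move_arm(increments=[0,0,0,-0.001,0,0,0.02,0,0,0,-0.0022,0,0,0.02,0,0,0,-0.0022,0,0,0.02,0,0,0,-0.0022,0,0,0.02])

```text
time_s: 16.9
tcp_pos: [0.5141, 0.292, 0.0609]
ee_rot: [[0.097, -0.424, 0.9], [0.048, 0.905, 0.422], [-0.994, 0.002, 0.108]]
wrist_force: [1.2, -1.0, 4.6]
gripper_width: 0.411
```

```bash
python3 - <<'E'
from plan import *
s=r.sense();print(s['time_s'],s['wrist_force'],s['tcp_pos'])
im={}
for n in ("side","scene"): im[n]=r.capture(n)[:,:,::-1].copy()
f=lambda x:cv2.resize(x,(400,400),interpolation=2)
for n in im:
    a=im[n]
    for P in ([s['tcp_pos'][0],s['tcp_pos'][1],.012],[s['tcp_pos'][0],s['tcp_pos'][1],.112]):
        u=proj(n,[P])[0].round().astype(int); cv2.circle(a,tuple(map(int,u)),1,(0,255,0),-1)
cv2.imwrite("pics/c11.png",cv2.hconcat([f(im["side"][160:230,275:345]),f(im["scene"][160:240,150:230])]))
E
```

```text
16.9 [ 1.16175928 -0.96814214  4.61658939] [0.51410698 0.29196599 0.06087073]
```

View pics/c11.png

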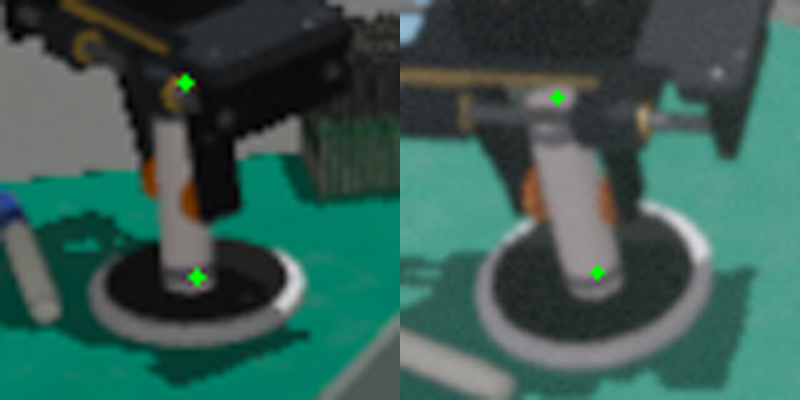

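Request:
move_arm(increments=[0,0,0,-0.001,0,0,0.02,0,0,0,-0.001,0,0,0.02,0,0,0,-0.001,0,0,0.02])

```text
time_s: 17.25
tcp_pos: [0.5133, 0.2915, 0.061]
ee_rot: [[0.096, -0.424, 0.901], [0.047, 0.906, 0.421], [-0.994, 0.002, 0.106]]
wrist_force: [-0.8, 0.9, 0.7]
gripper_width: 0.411
```

Request:
move_arm(increments=[0,0,0,0,0,0,0.038,0,0,0,0,0,0,0.042,0,0,0,0,0,0,0.046,0,0,0,0,0,0,0.05,0,0,0,0,0,0,0.055,0,0,0,0,0,0,0.06,0,0,0,0,0,0,0.06])

```text
time_s: 17.83
tcp_pos: [0.5137, 0.2916, 0.0614]
ee_rot: [[0.097, -0.424, 0.9], [0.047, 0.906, 0.421], [-0.994, 0.002, 0.107]]
wrist_force: [-0.3, 0.4, 0.3]
gripper_width: 0.661
```

```bash
python3 - <<'E'
from plan import *
s=r.sense();print(s['time_s'],s['wrist_force'],s['tcp_pos'],s['gripper_width'])
im={}
for n in ("side","scene"): im[n]=r.capture(n)[:,:,::-1].copy()
f=lambda x:cv2.resize(x,(400,400),interpolation=2)
cv2.imwrite("pics/c12.png",cv2.hconcat([f(im["side"][160:230,275:345]),f(im["scene"][160:240,150:230])]))
cv2.imwrite("pics/wrist14.png",r.capture("wrist")[:,:,::-1])
E
```

```text
17.8333 [-0.30490974  0.36279715  0.33097179] [0.51368794 0.29160455 0.06143266] 0.660747271893617
```

View pics/c12.png

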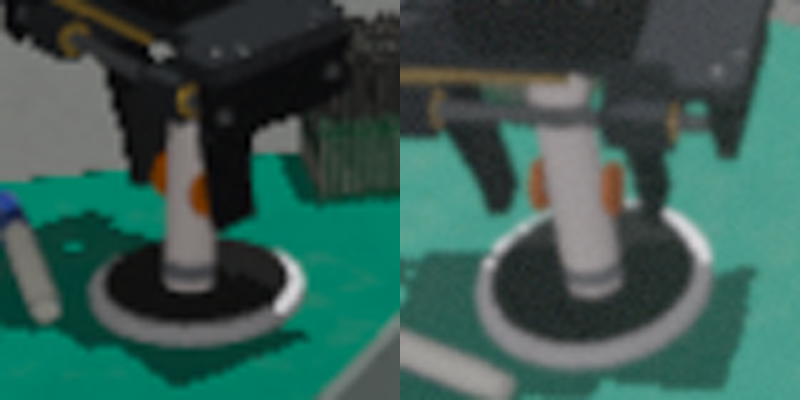

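View pics/wrist14.png

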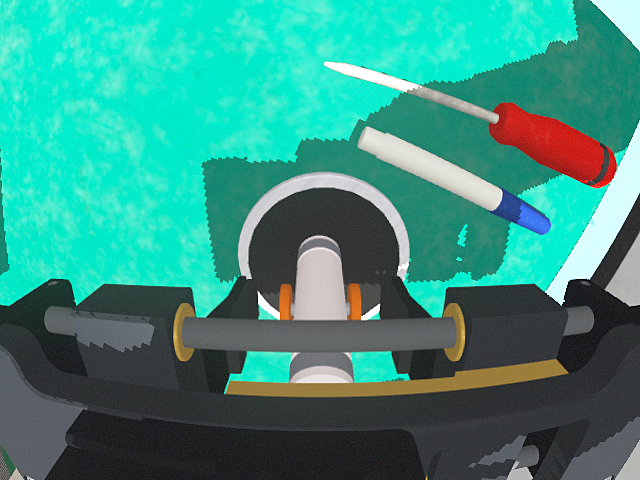

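Request:
move_arm(increments=[0,0,0,0,0,0,0.066,0,0,0,0,0,0,0.066,0,0,0,0,0,0,0.066,0,0,0,0,0,0,0.066,0,0,0,0,0,0,0.066,0,0,0,0,0,0,0.066])

```text
time_s: 18.48
tcp_pos: [0.5137, 0.2916, 0.0615]
ee_rot: [[0.097, -0.424, 0.9], [0.047, 0.906, 0.421], [-0.994, 0.002, 0.107]]
wrist_force: [0.3, 0.7, -0.2]
gripper_width: 0.762
```

```bash
python3 - <<'E'
from plan import *
s=r.sense();print(s['time_s'],s['wrist_force'],s['tcp_pos'],s['gripper_width'])
im={}
for n in ("side","scene"): im[n]=r.capture(n)[:,:,::-1].copy()
f=lambda x:cv2.resize(x,(400,400),interpolation=2)
for n in im:
    for P in ([.5135,.2915,.012],[.5135,.2915,.112]):
        u=proj(n,[P])[0].round().astype(int); cv2.circle(im[n],tuple(map(int,u)),0,(0,255,0),-1)
cv2.imwrite("pics/c13.png",cv2.hconcat([f(im["side"][160:230,275:345]),f(im["scene"][160:240,150:230])]))
E
```

```text
18.4833 [ 0.2944216   0.73893958 -0.22108448] [0.51370441 0.29164155 0.06145528] 0.7620514773490424
```

View pics/c13.png

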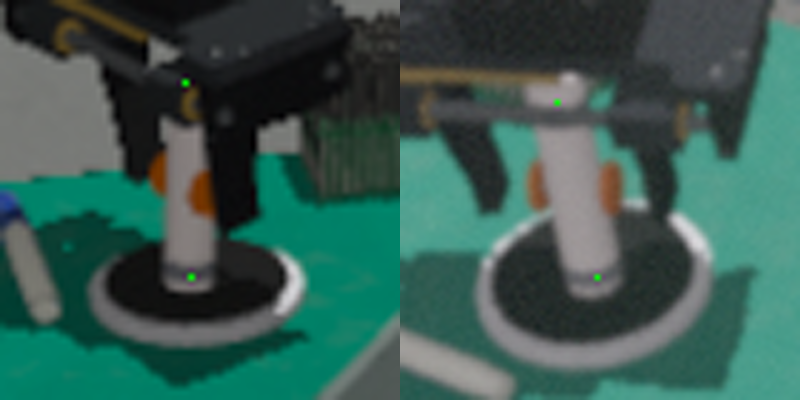

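Request:
move_arm(increments=[0,0,0,-0.003,0,0,0.066,0,0,0,-0.008,0,0.001,0.066,0,0,0,-0.015,0,0.0015,0.066,0,0,0,-0.023,0,0.0025,0.066,0,0,0,-0.032,0,0.0035,0.066,0,0,0,-0.042,0,0.0045,0.066,0,0,0,-0.055,0,0.006,0.066,0,0,0,-0.07,0,0.0075,0.066,0,0,0,-0.085,0,0.009,0.066,0,0,0,-0.1,0,0.011,0.066,0,0,0,-0.12,0,0.013,0.066,0,0,0,-0.12,0,0.013,0.066])

```text
time_s: 19.58
tcp_pos: [0.5159, 0.293, 0.1878]
ee_rot: [[0.104, -0.425, 0.899], [0.053, 0.905, 0.422], [-0.993, 0.004, 0.117]]
wrist_force: [-0.3, 1.0, 0.4]
gripper_width: 0.756
```

```bash
python3 - <<'E'
from plan import *
s=r.sense();print(s['time_s'],s['wrist_force'],s['tcp_pos'],s['joint_velocities'].round(1))
im={}
for n in ("side","scene"): im[n]=r.capture(n)[:,:,::-1].copy();cv2.imwrite(f"pics/{n}15.png",im[n])
f=lambda x:cv2.resize(x,(400,400),interpolation=2)
for n in im:
    for P in ([.5135,.2915,.012],[.5135,.2915,.112]):
        u=proj(n,[P])[0].round().astype(int); cv2.circle(im[n],tuple(map(int,u)),0,(0,255,0),-1)
cv2.imwrite("pics/c15.png",cv2.hconcat([f(im["side"][155:235,270:350]),f(im["scene"][150:240,145:235])]))
E
```

```text
19.5833 [-0.3071007   0.98266809  0.38961928] [0.51591482 0.29302545 0.18776904] [-0.   1.7 -2.8 -1.2  3.3 -0.1]
```

View pics/c15.png

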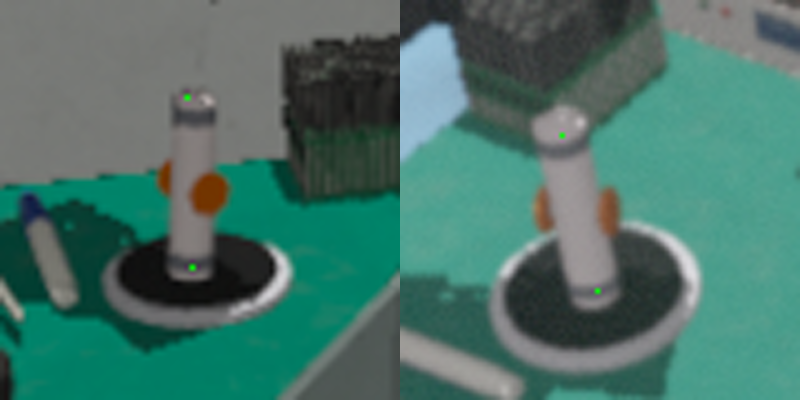

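View pics/scene15.png

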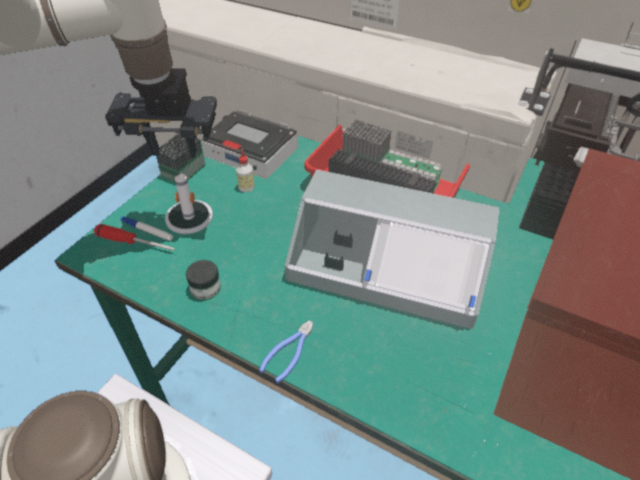

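Request:
move_arm(increments=[0,0,0,0,0,0,0.066,0,0,0,0,0,0,0.066,0,0,0,0,0,0,0.066,0,0,0,0,0,0,0.066,0,0,0,0,0,0,0.066,0,0,0,0,0,0,0.066,0,0,0,0,0,0,0.066,0,0,0,0,0,0,0.066,0,0,0,0,0,0,0.066,0,0,0,0,0,0,0.066])

```text
time_s: 20.52
tcp_pos: [0.5138, 0.2915, 0.1822]
ee_rot: [[0.097, -0.424, 0.9], [0.047, 0.906, 0.422], [-0.994, 0.002, 0.107]]
wrist_force: [0.5, 0.5, -0.3]
gripper_width: 0.758
```

```bash
python3 - <<'E'
from h import *
a=[r.capture("side")[:,:,::-1] for _ in range(2)];c=r.capture("scene")[:,:,::-1]
f=lambda x:cv2.resize(x,(400,400),interpolation=2)
cv2.imwrite("pics/c16.png",cv2.hconcat([f(a[1][155:235,270:350]),f(c[150:240,145:235])]))
E
```

```text
(no output)
```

View pics/c16.png

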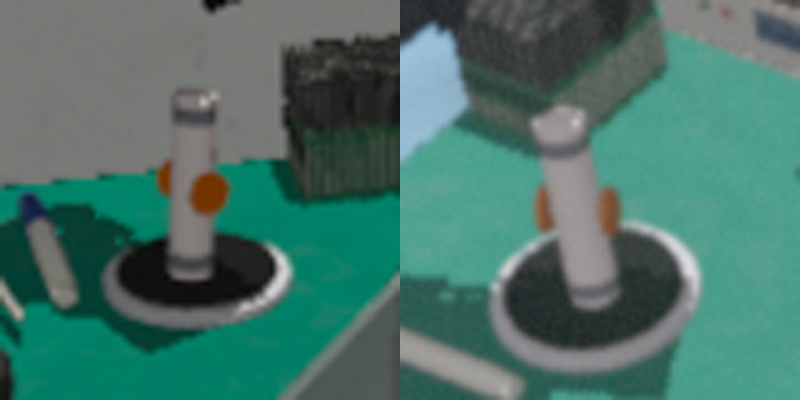

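Float stands still and upright on the pad; handing in.

```bash
python3 -c "
from station import r
print(r.finish_job(), r.sense()['time_s'])"
```

```text
the job is handed in; nothing more can be done
the job is handed in; nothing more can be done
```

I handed the job in at about 21 s of the 56 s allowed. The float is standing heavy end down on the black pad, released, with the arm clear above it; the hand-in reports no verdict.

- **Door:** the float was in the left bay. I pushed the left door by its tab; from the camera images and the final tool position it moved about 0.145 m, against the 0.125 m needed.
- **Grip and lift:** I pinched the orange discs with the tool leaning about 40°. The fingers stopped at 36 mm, the width over the discs. With the float's middle about 0.17 m above the bench it hung vertically, showing that its front end was the heavy one.
- **Placing:** the pad was at about (0.513, 0.292) m. I lowered until the wrist force showed contact and went slightly too far, pressing with about 8 N. I backed off until the force was near zero, then opened the fingers and went straight up.
- **Last checks:** two sets of side and scene pictures about 1 s apart show the float not moving. It is upright to within a few degrees, by eye, and within a few mm of the pad centre. The bottle and jar look unmoved, and I never touched the right bay where the tweezers lie.
- **Disagreement:** the first pad estimates from the cameras differed by up to about 12 mm. I used a middle value and confirmed it from above the pad, where the drawn outline matched the fixed cameras and lay within a few pixels in the wrist view.

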